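Zero the specimen feed by feel and crank it exactly two turns

ROBOT

A 6-joint arm with a two-finger parallel gripper is mounted at the origin on a cart in front of the work surface, level with it; the furniture and walls round the work are solid. World frame = base frame: x ahead of the robot, y to its left, z up, the work surface at z = 0. Lengths are in m, angles in rad, forces in N, time in s.
With the tool pointing down it reaches from about 0.225 to 0.875 m from the base axis. Payload 3.4 kg.
Tool frame: the origin (TCP) lies on the mounting face of the last link; the fingertips stand 173 mm ahead of it and the grasp point (between the pads) lies 155 mm ahead of it; x points along the fingers, y is the direction in which the jaws open and shut, and the axes are right-handed (so a half turn about x gives the same grasp; the last joint's range is limited). The gripper opens to 85 mm and grips with 20 to 120 N. Pads are 22 mm wide; open, the fingers measure 114 mm over their backs; the gripper's body (76 mm by 85 mm) begins 54 mm behind the grasp point. The pads swing forward as they close: fully open they stand 13 mm farther back than shut.
Start: joints at [-1.465, 0.276, 1.505, -0, 1.361, -0.121], TCP at [0.129, -0.56, 0.405] pointing down, gripper open.
Joint ranges: [-2.89, 2.89], [-0.75, 2.08], [0.22, 2.7], [-1.18, 4.32], [0.11, 2.71], [-2.7, 2.7]. Speed limits (rad/s): [2.57, 2.57, 3.14, 3.14, 3.14, 3.14].

INTERFACE

Orientations are given as a unit quaternion [w, x, y, z].
In Python, from rig import manip gives the robot as it stands.
- The arm moves only by the tool arm_command, never from a script. Its argument "targets" is a list of rows, each an object with "dp": the shift along the tool's x, y, z in m, a list of three; "turn": the turn, a rotation vector about the tool's x, y, z in degrees, a list of three; "grip": the opening, from -1 (shut) to 1 (fully open). In form: [{"dp": [tx, ty, tz], "turn": [wx, wy, wz], "grip": grip}, ...]. A call has 1 to 8 rows; each row shifts and turns the commanded pose from where the row before left it, along the tool's axes as they then stand; what a row does not reach is not made up. A row lasts 1/10 s, in which the tool goes at most 50 mm and 8.59 degrees, less where a joint would pass 70% of its speed; a pose out of reach is approached as far as the arm can. A call with a gripper value outside its range is refused whole. The fingers move at their own pace and stop on an object; "grip_force" is the grip in N (left out, the last holds). Time passes only in rows, so rows that do not move let the fingers close. It gives the time, the measured TCP pose, the force and the opening at its end, in the units of the state.
- manip.get_state(): the state, without advancing time (a new reading comes with each control period).
- manip.get_image(name): name is "scene" or "top" or "wrist"; returns the picture (420x560x3 uint8, red, green, blue); there is no depth.
- manip.calibration(name): a dict with "fx", "fy", "cx", "cy" (pixels), "R" (3x3) and "t" (3): a world point X has camera coordinates R X + t. Camera axes: x right, y down, z forward; pixel columns grow to the right and rows downward; lengths in m; the calibration is good to about 2 mm. A picture is of the moment at which its call begins: read the wrist's pose just before it. calibration takes no time and is no camera call; for the wrist camera it gives the pose at the moment of the call.
- manip.sign_off(): hands the job in, once; it reports no verdict.
The state is a dict: "clock": time; "qpos": joint angles; "qd": joint speeds; "effort": joint torques, N m; "position": TCP position; "ee_rot": TCP orientation; "contact_force": force on the tool from outside, world axes, zero at the start; "moment": the same for the moment, N m; "width": finger opening in m.
Only numpy, scipy, OpenCV 4.12 (cv2) and the standard library are available. Lean on these libraries where they do the work, as an engineer would, in place of code of your own. Each camera call takes 0.05 s, during which the arm holds its last target.

TASK

Set how far the specimen stands proud: gently wind the feed crank back anticlockwise (seen from above) until it rests against its internal stop, then crank clockwise exactly two full turns from the stop. No dial counts the turns and nothing shows where the stop is, so feel for it without straining the crank's overload spring. Then let go of the crank, swing the red clamp lever fully over to its end to lock the setting, and leave the things standing round about alone.

Things in the scene. Friction and masses are not known exactly. Their poses are not given: they have to be found in the camera images.
- feed_base: The fixed base of the feed unit: aluminium plate 130 x 260 mm, top at z = 14 mm, on the worktop. Origin: centre of its underside, at worktop height. Its own x is the short side pointing away from the robot, its own y the long side. At y = -65 mm stands the round crank head (84 mm across, 76 mm high), at y = +50 mm the specimen block (75 x 75 mm, 38 mm high) with a steel guard ring on it (52 mm across, top at z = 60 mm), at y = +102 mm the pivot of the clamp lever.
- crank_axis (a point): Point on the vertical axis of the crank, at the mid height of the crank's handle (114 mm above the worktop). The direction of its x and y axes varies freely and says nothing useful.
- handle (a point): Centre of the crank's upright black round handle, 22 mm in diameter and 35 mm tall (from z = 97 to 132 mm). It circles the crank axis at a radius of 50 mm and spins freely on its own pin, so a gripper that holds it from above need not turn with the crank. Beneath it is the steel crank arm, top at z = 95 mm; nothing else on the unit is higher than 99 mm. At the start the crank stands between about a fifth and six tenths of a turn clockwise of the stop, in any direction.
- crank (a joint): Wind-up of the overload spring that sits between the crank arm and its spindle, rad; 0 = relaxed, positive = arm pushed ahead clockwise, negative = pushed ahead anticlockwise. It yields 1 degree (0.0175 rad) per newton pushed along the circle at the handle, so against the stop the handle still moves on while the force climbs. Free turning takes about 2 N. Beyond 15 degrees (about 15 N at the handle) it is overstrained, in either direction.
- feed (a joint): Rise of the small table that carries the specimen, m: 0 at the crank's internal stop, 0.1 mm (0.0001) more for each clockwise turn: too fine to see, and its reading is too rough to count turns by. The crank turns on well beyond two turns before another stop comes.
- specimen_top (a point): Centre of the upper face of the green mounted specimen (30 mm across) inside the guard ring; level with the ring's top (z = 60 mm) when the feed is at 0.
- lock (a joint): Clamp lever, rad: near 0 = open, the lever points about along the base's -x; it swings clockwise seen from above to its end stop at 1.1, where the setting is locked. Stays where it is left; takes about 1.2 N at its peg.
- lock_pivot (a point): Point on the clamp lever's vertical pivot axis, 58 mm above the worktop. Its axes are parallel to the base's.
- lock_peg (a point): Middle of the clamp lever's upright red peg, 12 to 13 mm in diameter, 34 mm tall (z = 55 to 89 mm), 50 mm from the pivot axis; the lever's flat arm beneath it reaches up to z = 58 mm.
- loupe_mid (a point): Middle of a loose black loupe, 36 mm across and 42 mm tall, standing in front of the unit. Leave it alone.
- glass_mid (a point): Middle of a loose clear beaker, 55 mm across and 70 mm tall, standing behind the unit. Leave it alone.
- sample_mid (a point): Middle of a loose red mounted specimen, 30 mm across and 17 mm tall, lying behind the unit. Leave it alone.

How it is judged:
By the outcome, as a careful person would: the job done as asked, in the order asked, and still so for the second after the job is handed in, with the robot touching nothing.
It also fails if it takes over 72 s, if anything falls off the work surface, if the arm or the gripper's body presses on something with over 40 N, if the wrist force passes 120 N, or if a joint passes its speed limit or range.

## Working session

There is one attempt and no reset: what is moved stays moved. The work goes in short steps, Python scripts to look and compute and a tool call to move; the robot and the scene stay as the last step left them, time stands still between calls to the robot, and variables do not carry over. Pictures are saved under pics/ and viewed, and the job is handed in when it is done.

Besides the shell and the picture viewer there is one more tool, called after "Emit:" as name(argument=value, ...) on one line, values as JSON. arm_command: Moves the arm, as the interface text tells. Its arguments: {"type":"object","properties":{"targets":{"type":"array"},"grip_force":{"type":"number"}},"required":["targets"]}

```bash
ls; mkdir -p pics; python3 - <<'E'
from rig import manip
import cv2
s=manip.get_state()
for k,v in s.items(): print(k,v)
for n in ["scene","top"]:
    im=manip.get_image(n); cv2.imwrite(f"pics/{n}0.png",im[:,:,::-1])
    c=manip.calibration(n); print(n,c)
E
```

```text
pics
clock 0.0
qpos [-1.46501013e+00  2.76606579e-01  1.50615937e+00  4.69821610e-05
  1.36070420e+00 -1.21004663e-01]
qd [ 0.00064372  0.0009736  -0.00061     0.00188808 -0.00096437 -0.00134645]
effort [ 1.05314706e-03 -4.16774333e+01 -2.45803142e+01 -3.35227833e-04
  1.05753084e-02 -5.31011480e-06]
position [ 0.12926728 -0.56005716  0.40382236]
ee_rot [ 0.07934381  0.70258685  0.08067111 -0.70254427]
contact_force [ 0.45152132  0.36666273 -0.12020682]
moment [0.00087989 0.0350967  0.00179495]
width 0.08567690225547626
scene {'fx': 429.32875159925015, 'fy': 429.32875159925015, 'cx': 280.67012625182383, 'cy': 216.4414950752001, 'R': array([[ 8.58313967e-01, -5.13124222e-01, -8.16652386e-04],
       [-2.19810227e-01, -3.66242277e-01, -9.04184748e-01],
       [ 4.63660003e-01,  7.76253907e-01, -4.27140813e-01]]), 't': array([-0.51081958,  0.21075424,  0.63077978])}
top {'fx': 455.83358595002727, 'fy': 455.83358595002727, 'cx': 284.91128708049683, 'cy': 205.63218010557912, 'R': array([[-0.02182135, -0.99964895,  0.01502707],
       [-0.99428619,  0.02012841, -0.10483236],
       [ 0.10449309, -0.01722879, -0.99437637]]), 't': array([0.00986686, 0.59075134, 0.89962782])}
```

View pics/scene0.png

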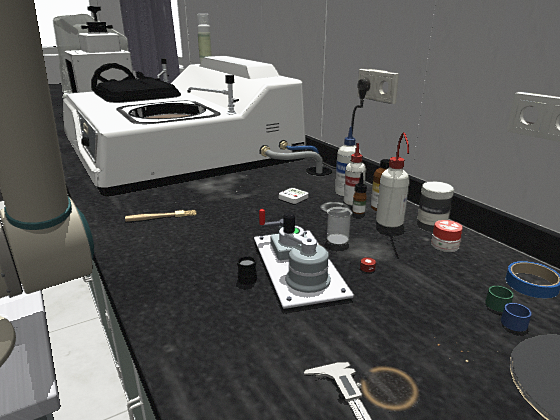

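View pics/top0.png

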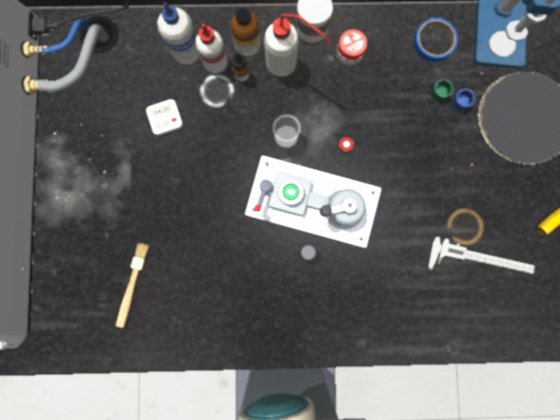

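The unit sits at about (313,200) in the top view: crank head at (347,208), handle at about (326,211), red peg at (257,207). In the scene view the handle is at about (289,224) and the peg at (262,216). I'll zoom in for exact pixels.

```bash
python3 - <<'E'
import cv2
a=cv2.imread("pics/top0.png")[140:265,235:395]; cv2.imwrite("pics/topz.png",cv2.resize(a,None,fx=5,fy=4.8*1.0416,interpolation=cv2.INTER_CUBIC)[:600*2])
a=cv2.imread("pics/scene0.png")[190:310,225:385]; cv2.imwrite("pics/scenez.png",cv2.resize(a,None,fx=5,fy=5,interpolation=cv2.INTER_CUBIC))
E
cd pics; python3 -c "
import cv2;a=cv2.imread('top0.png')[142:262,235:395];cv2.imwrite('topz.png',cv2.resize(a,None,fx=5,fy=5,interpolation=cv2.INTER_CUBIC))"
```

```text
(no output)
```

View pics/topz.png

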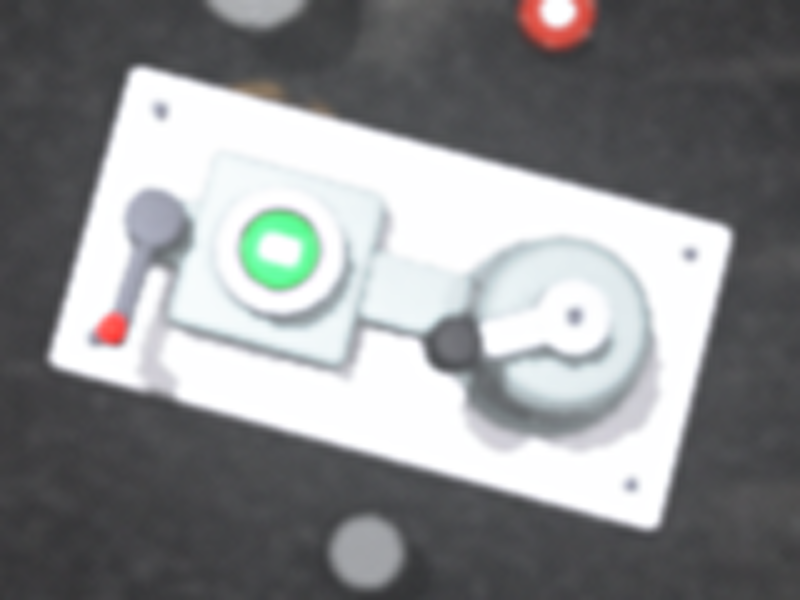

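View pics/scenez.png

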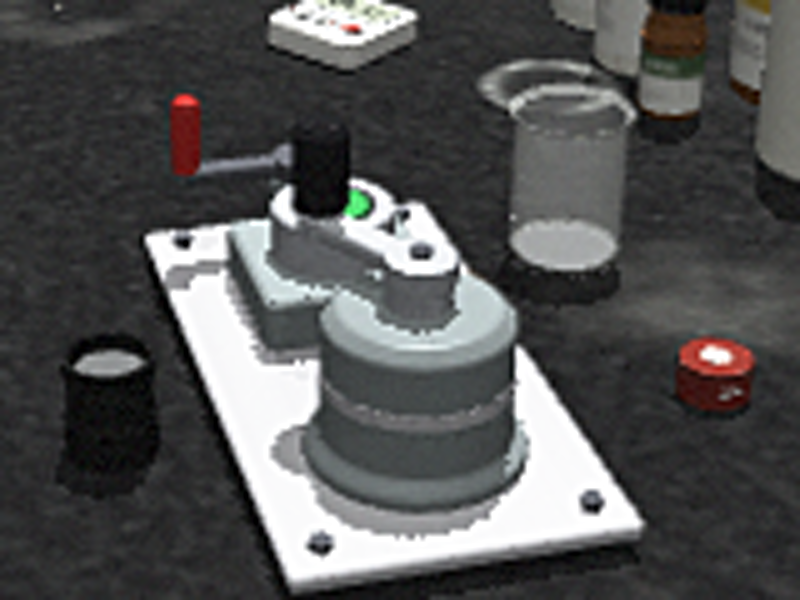

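Both zooms show the handle clearly: top view about (455,342), scene view (322,132–208). The hub screw is at (574,316) in the top view and (421,250) in the scene view. The peg is at (112,329) in the top view and (185,99–172) in the scene view. Next I'll triangulate.

```bash
cat > h.py <<'E'
import numpy as np, cv2
from rig import manip
def ray(c,u,v):
    R=c["R"];t=c["t"]; d=R.T@np.array([(u-c["cx"])/c["fx"],(v-c["cy"])/c["fy"],1]); return -R.T@t,d/np.linalg.norm(d)
def onz(c,u,v,z):
    o,d=ray(c,u,v); return o+d*(z-o[2])/d[2]
def tri(rays):
    A=np.zeros((3,3));b=np.zeros(3)
    for o,d in rays:
        P=np.eye(3)-np.outer(d,d);A+=P;b+=P@o
    X=np.linalg.solve(A,b); return X,[np.linalg.norm((np.eye(3)-np.outer(d,d))@(X-o)) for o,d in rays]
def proj(c,X):
    p=c["R"]@np.asarray(X)+c["t"]; return np.array([c["fx"]*p[0]/p[2]+c["cx"],c["fy"]*p[1]/p[2]+c["cy"]])
E
python3 - <<'E'
from h import *
np.set_printoptions(precision=4,suppress=True)
T=manip.calibration("top");S=manip.calibration("scene")
zt=lambda p:((p[0]+.5)/5-.5+235,(p[1]+.5)/5-.5+142)
zs=lambda p:((p[0]+.5)/5-.5+225,(p[1]+.5)/5-.5+190)
C=np.array([onz(T,*zt(p),.014) for p in [(133,66),(733,232),(658,530),(49,365)]])
c=C.mean(0); ey=(C[0]-C[1]+C[3]-C[2])[:2]; L=np.linalg.norm(ey)/2; ey/=np.linalg.norm(ey); ex=np.array([ey[1],-ey[0]])
print(C,c,L,np.linalg.norm(C[0]-C[3]),"yaw",np.degrees(np.arctan2(-ey[0],ey[1])))
Cs=np.array([onz(S,*zs(p),.014) for p in [(148,235),(642,525),(293,590)]]);print("scene corners",Cs)
f=lambda y,x=0:c[:2]+ey*y+ex*x
print("axis pred",f(-.065),"pivot",f(.102),"peg",f(.102,-.05))
for n,a,b in [("handle",(455,342),(322,170)),("hub",(574,316),(421,250)),("peg",(112,329),(186,135)),("green",(280,249),(357,205))]:
    X,r=tri([ray(T,*zt(a)),ray(S,*zs(b))]); print(n,X,r, [onz(T,*zt(a),z)[:2] for z in (.06,.099,.115,.132)])
E
```

```text
[[ 0.701   0.0446  0.014 ]
 [ 0.6257 -0.2053  0.014 ]
 [ 0.5021 -0.1688  0.014 ]
 [ 0.5756  0.0815  0.014 ]] [ 0.6011 -0.062   0.014 ] 0.26093694019642305 0.13070810325828316 yaw -16.578821535694466
scene corners [[ 0.5723  0.0758  0.014 ]
 [ 0.6201 -0.2055  0.014 ]
 [ 0.496  -0.1741  0.014 ]]
axis pred [ 0.5826 -0.1243] pivot [0.6302 0.0358] peg [0.5823 0.05  ]
handle [ 0.5706 -0.0757  0.1109] [np.float64(0.0024027731166518062), np.float64(0.002402773116651777)] [array([ 0.5775, -0.0824]), array([ 0.5738, -0.0782]), array([ 0.5723, -0.0765]), array([ 0.5707, -0.0747])]
hub [ 0.5817 -0.1233  0.0963] [np.float64(0.0015974735080038305), np.float64(0.0015974735080039565)] [array([ 0.5868, -0.1299]), array([ 0.5828, -0.1237]), array([ 0.5811, -0.1211]), array([ 0.5794, -0.1184])]
peg [0.5827 0.0535 0.0696] [np.float64(0.0019035056363179803), np.float64(0.001903505636317862)] [array([0.5854, 0.0531]), array([0.5814, 0.0514]), array([0.5798, 0.0507]), array([0.578 , 0.0499])]
green [ 0.6191 -0.0155  0.0563] [np.float64(0.003008101181095462), np.float64(0.003008101181095357)] [array([ 0.6159, -0.014 ]), array([ 0.6106, -0.0128]), array([ 0.6084, -0.0123]), array([ 0.6061, -0.0118])]
```

```bash
cat >> h.py <<'E'
from scipy.spatial.transform import Rotation as Ro
np.set_printoptions(precision=4,suppress=True)
def toolR(s):
    q=np.asarray(s["ee_rot"]); return Ro.from_quat(q[[1,2,3,0]]).as_matrix()
def dtool(s,target):
    return toolR(s).T@(np.asarray(target)-np.asarray(s["position"]))
E
python3 - <<'E'
from h import *
s=manip.get_state(); print(toolR(s)); print(dtool(s,[.571,-.076,.40]))
im=manip.get_image("wrist"); cv2.imwrite("pics/w0.png",im[:,:,::-1]); c=manip.calibration("wrist"); print(c, -c["R"].T@c["t"]-manip.get_state()["position"])
E
```

```text
[[-0.0002  0.2249 -0.9744]
 [ 0.0017 -0.9744 -0.2249]
 [-1.     -0.0017 -0.0002]]
[ 0.0047 -0.3724 -0.5393]
{'fx': 336.430376018073, 'fy': 336.430376018073, 'cx': 277.2927027392903, 'cy': 212.28596957277554, 'R': array([[ 0.2252, -0.9743, -0.0022],
       [-0.9307, -0.2158,  0.2953],
       [-0.2881, -0.0645, -0.9554]]), 't': array([-0.5744, -0.0384,  0.3804])} [ 0.0739  0.0168 -0.0305]
```

View pics/w0.png

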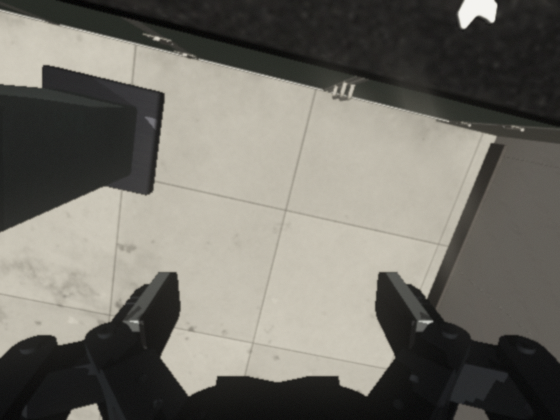

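The wrist view shows only the floor, the cart and the worktop edge, with the fingers at (160,300) and (395,300). I'll move over the handle at height, keeping the tool's orientation.

Emit:
arm_command(targets=[{"dp":[0,-0.023,-0.034],"turn":[0,0,0],"grip":1},{"dp":[0,-0.023,-0.034],"turn":[0,0,0],"grip":1},{"dp":[0,-0.023,-0.034],"turn":[0,0,0],"grip":1},{"dp":[0,-0.023,-0.034],"turn":[0,0,0],"grip":1},{"dp":[0,-0.023,-0.034],"turn":[0,0,0],"grip":1},{"dp":[0,-0.023,-0.034],"turn":[0,0,0],"grip":1},{"dp":[0,-0.023,-0.034],"turn":[0,0,0],"grip":1},{"dp":[0,-0.023,-0.034],"turn":[0,0,0],"grip":1}])

```text
clock: 0.95
position: [0.3537, -0.3184, 0.4046]
ee_rot: [-0.08, -0.703, -0.08, 0.703]
contact_force: [1.0, 0.1, -0.2]
width: 0.0856
```

Emit:
arm_command(targets=[{"dp":[0,-0.023,-0.034],"turn":[0,0,0],"grip":1},{"dp":[0,-0.023,-0.034],"turn":[0,0,0],"grip":1},{"dp":[0,-0.023,-0.034],"turn":[0,0,0],"grip":1},{"dp":[0,-0.023,-0.034],"turn":[0,0,0],"grip":1},{"dp":[0,-0.023,-0.034],"turn":[0,0,0],"grip":1},{"dp":[0,-0.023,-0.034],"turn":[0,0,0],"grip":1},{"dp":[0,-0.023,-0.034],"turn":[0,0,0],"grip":1},{"dp":[0,0,0],"turn":[0,0,0],"grip":1}])

```text
clock: 1.75
position: [0.5513, -0.1062, 0.4041]
ee_rot: [0.081, 0.703, 0.082, -0.702]
contact_force: [-1.0, -0.1, 0.0]
width: 0.0854
```

```bash
python3 - <<'E'
from h import *
s=manip.get_state();c=manip.calibration("wrist")
im=manip.get_image("wrist"); cv2.imwrite("pics/w1.png",im[:,:,::-1]); np.save("w1.npy",{"c":c,"s":s},allow_pickle=True)
print(s["clock"],s["position"],s["contact_force"],s["qpos"],np.linalg.norm(s["qd"]))
for n,X in [("handle top",(.571,-.076,.132)),("hub",(.582,-.1238,.099)),("peg top",(.581,.052,.089))]: print(n,proj(c,X))
E
```

```text
1.75 [ 0.5513 -0.1062  0.4041] [-0.965  -0.1165  0.0217] [-0.315   0.2555  1.5354  0.0026  1.3499  1.0236] 0.11518957445864966
handle top [243.7443 180.2012]
hub [307.1792 172.468 ]
peg top [ 98.2773 122.4814]
```

View pics/w1.png

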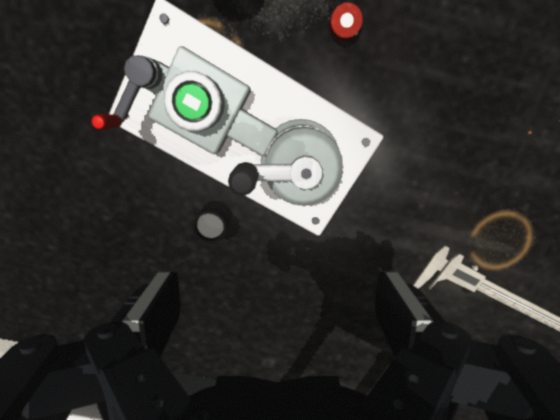

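The wrist view shows the hub screw at (306,174), the handle top at (243,179) and the red peg top at (98,122). All are within 2 px of my prediction. I'll fuse the three views.

```bash
python3 - <<'E'
from h import *
T=manip.calibration("top");S=manip.calibration("scene");W=np.load("w1.npy",allow_pickle=True).item()["c"]
zt=lambda p:((p[0]+.5)/5-.5+235,(p[1]+.5)/5-.5+142)
zs=lambda p:((p[0]+.5)/5-.5+225,(p[1]+.5)/5-.5+190)
im=cv2.imread("pics/w1.png"); cr=im[100:220,200:360]; cv2.imwrite("pics/w1z.png",cv2.resize(cr,None,fx=5,fy=5,interpolation=cv2.INTER_CUBIC))
for n,a,b,w in [("handle top",(453,341),(322,132),(243,179)),("hub",(574,316),(421,250),(306,173.7)),("pegtop",(111,328),(185,99),(98,122))]:
    X,r=tri([ray(T,*zt(a)),ray(S,*zs(b)),ray(W,*w)]); print(n,X,r); print(onz(W,*w,{"handle top":.132,"hub":.099,"pegtop":.089}[n]))
s=manip.get_state(); print(toolR(s),s["position"])
E
```

```text
handle top [ 0.5703 -0.0744  0.1256] [np.float64(0.0013868193741562026), np.float64(0.0015634755494532103), np.float64(0.0005529051812949003)]
[ 0.5717 -0.0753  0.132 ]
hub [ 0.5812 -0.1234  0.0967] [np.float64(0.0019518417414489326), np.float64(0.001306856013157316), np.float64(0.0007286274295060079)]
[ 0.5808 -0.1231  0.099 ]
pegtop [0.5815 0.0529 0.0871] [np.float64(0.0016581737288292925), np.float64(0.0012363845655525767), np.float64(0.00047695390884675096)]
[0.5813 0.0523 0.089 ]
[[-0.0008  0.2285 -0.9735]
 [ 0.0004 -0.9735 -0.2285]
 [-1.     -0.0006  0.0007]] [ 0.5498 -0.1077  0.404 ]
```

View pics/w1z.png

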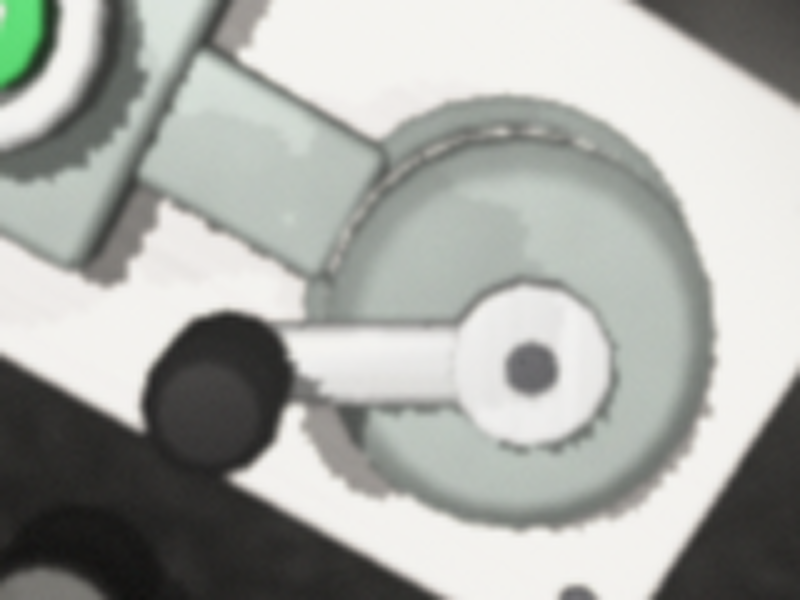

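```bash
python3 - <<'E'
from h import *
W=np.load("w1.npy",allow_pickle=True).item()["c"]
h=onz(W,241.0,183.2,.132);a=onz(W,305.8,173,.099);print(h,a,np.linalg.norm((h-a)[:2]),np.degrees(np.arctan2(*(h-a)[[1,0]])))
bot=onz(W,200+245/5,100+355/5,.097);print(bot)
s=manip.get_state(); print(s["position"],dtool(s,[.5695,-.075,.276]))
E
```

```text
[ 0.5683 -0.0745  0.132 ] [ 0.5813 -0.1228  0.099 ] 0.05002166825737593 105.01636196972632
[ 0.5718 -0.0768  0.097 ]
[ 0.5498 -0.1077  0.404 ] [ 0.128  -0.0273 -0.0267]
```

Emit:
arm_command(targets=[{"dp":[0,-0.0135,-0.0135],"turn":[0,0,0],"grip":1},{"dp":[0,-0.0135,-0.0135],"turn":[0,0,0],"grip":1},{"dp":[0.03,0,0],"turn":[0,0,0],"grip":1},{"dp":[0.04,0,0],"turn":[0,0,0],"grip":1},{"dp":[0.03,0,0],"turn":[0,0,0],"grip":1},{"dp":[0.018,0,0],"turn":[0,0,0],"grip":1},{"dp":[0,0,0],"turn":[0,0,0],"grip":1}])

```text
clock: 2.5
position: [0.567, -0.0778, 0.2837]
ee_rot: [-0.079, -0.7, -0.08, 0.705]
contact_force: [-1.1, 0.5, 0.1]
width: 0.0855
```

```bash
python3 - <<'E'
from h import *
s=manip.get_state();c=manip.calibration("wrist")
im=manip.get_image("wrist"); cv2.imwrite("pics/w2.png",im[:,:,::-1])
print(s["clock"],s["position"],s["contact_force"],toolR(s), dtool(s,[.5695,-.075,.274]))
E
```

```text
2.5 [ 0.567  -0.0778  0.2837] [-1.1199  0.4706  0.0559] [[-0.0073  0.2237 -0.9746]
 [ 0.0012 -0.9746 -0.2237]
 [-1.     -0.0028  0.0068]] [ 0.0097 -0.0021 -0.0032]
```

View pics/w2.png

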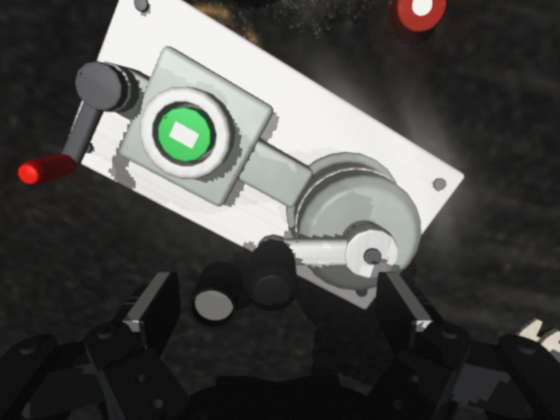

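The black handle (270,285) stands midway between the open fingers. The loupe top (213,305) is close beside it but low, at 42 mm. I'll go down the last bit and let the arm settle.

Emit:
arm_command(targets=[{"dp":[0.008,-0.001,-0.002],"turn":[0,0,0],"grip":1},{"dp":[0,0,0],"turn":[0,0,0],"grip":1},{"dp":[0,0,0],"turn":[0,0,0],"grip":1}])

```text
clock: 2.85
position: [0.5709, -0.0758, 0.2795]
ee_rot: [0.08, 0.703, 0.08, -0.702]
contact_force: [0.1, 0.1, -0.3]
width: 0.0854
```

```bash
python3 - <<'E'
from h import *
s=manip.get_state();c=manip.calibration("wrist")
print(s["clock"],s["position"],s["contact_force"],s["moment"], dtool(s,[.5695,-.075,.274]))
im=manip.get_image("wrist"); cv2.imwrite("pics/w3.png",im[:,:,::-1])
# handle in image
cr=im[200:360,200:360]; cv2.imwrite("pics/w3z.png",cv2.resize(cr[:,:,::-1],None,fx=4,fy=3.7,interpolation=cv2.INTER_CUBIC))
for X in [(.5695,-.075,.132),(.5695,-.075,.097),(.5813,-.1233,.099)]: print(proj(c,X))
E
```

```text
2.85 [ 0.5709 -0.0758  0.2795] [ 0.087   0.0534 -0.3292] [-0.0079  0.0021  0.0554] [ 0.0055 -0.0011  0.0011]
[273.6116 310.0445]
[274.341  269.9491]
[375.1398 270.6643]
```

View pics/w3z.png

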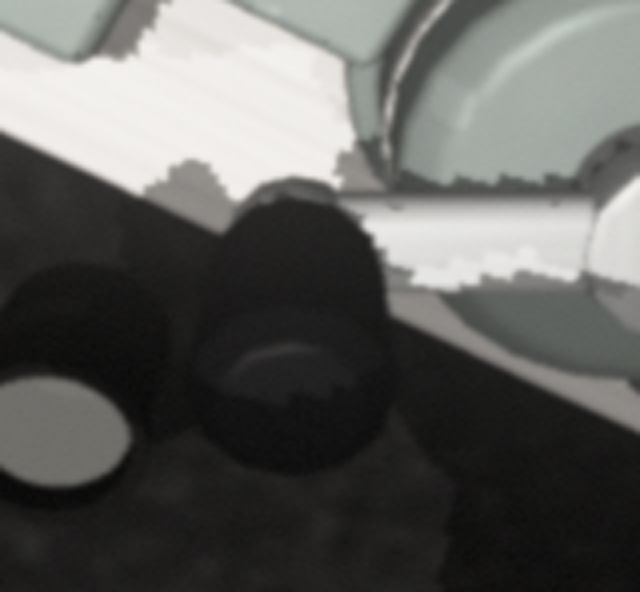

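The handle is at about (0.571, -0.0755), directly under the tool. I'll close.

Emit:
arm_command(targets=[{"dp":[0.003,0,0],"turn":[0,0,0],"grip":-0.2},{"dp":[0,0,0],"turn":[0,0,0],"grip":-1},{"dp":[0,0,0],"turn":[0,0,0],"grip":-1},{"dp":[0,0,0],"turn":[0,0,0],"grip":-1},{"dp":[0,0,0],"turn":[0,0,0],"grip":-1},{"dp":[0,0,0],"turn":[0,0,0],"grip":-1}], grip_force=30)

```text
clock: 3.5
position: [0.5704, -0.0747, 0.276]
ee_rot: [-0.079, -0.702, -0.081, 0.703]
contact_force: [-1.6, 4.9, 3.8]
width: 0.0207
```

```bash
python3 - <<'E'
from h import *
s=manip.get_state()
print(s["clock"],s["position"],s["contact_force"],s["moment"],s["width"],toolR(s))
E
```

```text
3.5 [ 0.5704 -0.0747  0.276 ] [-1.6036  4.9131  3.8335] [ 0.9034  0.1947 -0.0477] 0.020665346444349517 [[-0.0005  0.2244 -0.9745]
 [ 0.0025 -0.9745 -0.2244]
 [-1.     -0.0025 -0.    ]]
```

Gripped at 20.7 mm width, with a slight outward force of 5 N. Next I'll generate the circle rows: anticlockwise, starting at about 104° from an axis at about (0.581, -0.123).

```bash
cat >> h.py <<'E'
def rows(a0,step,n,r=.05,hold=0,corr=(0,0)):
    # world increments along circle -> tool dp strings (fixed orientation); corr: world shift spread over rows
    yt=np.array([.2244,-.9745]);zt=np.array([-.9745,-.2244]);out=[]; acc=np.zeros(2); tot=np.zeros(2)
    for i in range(n):
        a=np.radians(a0+step*i);b=np.radians(a0+step*(i+1))
        tot=tot+r*np.array([np.cos(b)-np.cos(a),np.sin(b)-np.sin(a)])+np.array(corr)/n
        w=np.array([tot@yt,tot@zt]); d=np.round(w-acc,4); acc=acc+d
        out.append('{"dp": [0, %.4f, %.4f], "turn": [0, 0, 0], "grip": -1}'%tuple(d))
    print(a0,'->',a0+step*n); print(', '.join(out))
E
python3 - <<'E'
from h import *
rows(104,6,4,corr=(0,-.0008)); rows(128,6,4)
E
```

```text
104 -> 128
{"dp": [0, 0.0006, 0.0053], "turn": [0, 0, 0], "grip": -1}, {"dp": [0, 0.0011, 0.0052], "turn": [0, 0, 0], "grip": -1}, {"dp": [0, 0.0016, 0.0050], "turn": [0, 0, 0], "grip": -1}, {"dp": [0, 0.0022, 0.0049], "turn": [0, 0, 0], "grip": -1}
128 -> 152
{"dp": [0, 0.0025, 0.0046], "turn": [0, 0, 0], "grip": -1}, {"dp": [0, 0.0029, 0.0044], "turn": [0, 0, 0], "grip": -1}, {"dp": [0, 0.0034, 0.0040], "turn": [0, 0, 0], "grip": -1}, {"dp": [0, 0.0037, 0.0036], "turn": [0, 0, 0], "grip": -1}
```

```bash
python3 - <<'E'
from h import *
rows(104,6,4,corr=(-.0002,.0009))
E
```

```text
104 -> 128
{"dp": [0, 0.0001, 0.0052], "turn": [0, 0, 0], "grip": -1}, {"dp": [0, 0.0007, 0.0052], "turn": [0, 0, 0], "grip": -1}, {"dp": [0, 0.0012, 0.0050], "turn": [0, 0, 0], "grip": -1}, {"dp": [0, 0.0018, 0.0048], "turn": [0, 0, 0], "grip": -1}
```

Emit:
arm_command(targets=[{"dp":[0,0.0001,0.0052],"turn":[0,0,0],"grip":-1},{"dp":[0,0.0007,0.0052],"turn":[0,0,0],"grip":-1},{"dp":[0,0.0012,0.005],"turn":[0,0,0],"grip":-1},{"dp":[0,0.0018,0.0048],"turn":[0,0,0],"grip":-1}])

```text
clock: 3.9
position: [0.5514, -0.0835, 0.276]
ee_rot: [-0.08, -0.703, -0.08, 0.703]
contact_force: [-0.6, 4.9, 4.5]
width: 0.0207
```

Emit:
arm_command(targets=[{"dp":[0,0,0],"turn":[0,0,0],"grip":-1}])

```text
clock: 4.0
position: [0.551, -0.0839, 0.276]
ee_rot: [-0.08, -0.702, -0.08, 0.703]
contact_force: [-1.7, 4.4, 5.9]
width: 0.0208
```

```bash
python3 - <<'E'
from h import *
rows(128,6,4,corr=(-.0008,.0008)); rows(152,4,2); rows(160,4,2); rows(168,4,2);rows(176,4,2);rows(184,4,2)
E
```

```text
128 -> 152
{"dp": [0, 0.0022, 0.0048], "turn": [0, 0, 0], "grip": -1}, {"dp": [0, 0.0027, 0.0045], "turn": [0, 0, 0], "grip": -1}, {"dp": [0, 0.0031, 0.0041], "turn": [0, 0, 0], "grip": -1}, {"dp": [0, 0.0036, 0.0038], "turn": [0, 0, 0], "grip": -1}
152 -> 160
{"dp": [0, 0.0027, 0.0022], "turn": [0, 0, 0], "grip": -1}, {"dp": [0, 0.0029, 0.0020], "turn": [0, 0, 0], "grip": -1}
160 -> 168
{"dp": [0, 0.0030, 0.0018], "turn": [0, 0, 0], "grip": -1}, {"dp": [0, 0.0031, 0.0016], "turn": [0, 0, 0], "grip": -1}
168 -> 176
{"dp": [0, 0.0032, 0.0014], "turn": [0, 0, 0], "grip": -1}, {"dp": [0, 0.0033, 0.0011], "turn": [0, 0, 0], "grip": -1}
176 -> 184
{"dp": [0, 0.0034, 0.0009], "turn": [0, 0, 0], "grip": -1}, {"dp": [0, 0.0034, 0.0007], "turn": [0, 0, 0], "grip": -1}
184 -> 192
{"dp": [0, 0.0035, 0.0004], "turn": [0, 0, 0], "grip": -1}, {"dp": [0, 0.0034, 0.0002], "turn": [0, 0, 0], "grip": -1}
```

Emit:
arm_command(targets=[{"dp":[-0.0005,0.0022,0.0048],"turn":[0,0,0],"grip":-1},{"dp":[-0.0005,0.0027,0.0045],"turn":[0,0,0],"grip":-1},{"dp":[0,0.0031,0.0041],"turn":[0,0,0],"grip":-1},{"dp":[0,0.0036,0.0038],"turn":[0,0,0],"grip":-1},{"dp":[0,0,0],"turn":[0,0,0],"grip":-1}])

```text
clock: 4.5
position: [0.5374, -0.1001, 0.2762]
ee_rot: [-0.08, -0.702, -0.079, 0.703]
contact_force: [0.9, 0.2, -5.6]
width: 0.0207
```

```bash
cat >> h.py <<'E'
def rep(C=(.5813,-.123)):
    s=manip.get_state();p=np.array(s["position"][:2])-C;a=np.arctan2(p[1],p[0]);F=s["contact_force"]
    er=np.array([np.cos(a),np.sin(a)]);et=np.array([-er[1],er[0]])
    print("t%.2f ang %.1f r %.4f Fr %.2f Ft(ccw) %.2f Fz %.2f"%(s["clock"],np.degrees(a)%360,np.linalg.norm(p),F[:2]@er,F[:2]@et,F[2]),s["position"],np.linalg.norm(s["qd"]))
E
python3 -c "from h import *;rep()"
```

```text
t4.50 ang 152.4 r 0.0495 Fr -0.69 Ft(ccw) -0.56 Fz -5.56 [ 0.5374 -0.1001  0.2762] 0.012862694341137028
```

Emit:
arm_command(targets=[{"dp":[0.0005,0.0027,0.0022],"turn":[0,0,0],"grip":-1},{"dp":[0,0.0029,0.002],"turn":[0,0,0],"grip":-1},{"dp":[0,0,0],"turn":[0,0,0],"grip":-1}])

```text
clock: 4.8
position: [0.5349, -0.106, 0.2761]
ee_rot: [0.08, 0.703, 0.08, -0.702]
contact_force: [2.6, 0.9, -4.3]
width: 0.021
```

```bash
python3 -c "from h import *;rep()"
```

```text
t4.80 ang 159.8 r 0.0495 Fr -2.13 Ft(ccw) -1.69 Fz -4.30 [ 0.5349 -0.106   0.2761] 0.008692318414219477
```

Emit:
arm_command(targets=[{"dp":[0,0.003,0.0018],"turn":[0,0,0],"grip":-1},{"dp":[0,0.0031,0.0016],"turn":[0,0,0],"grip":-1},{"dp":[0,0,0],"turn":[0,0,0],"grip":-1}])

```text
clock: 5.1
position: [0.533, -0.1126, 0.2762]
ee_rot: [0.08, 0.703, 0.08, -0.702]
contact_force: [2.5, 1.2, -3.5]
width: 0.0206
```

```bash
python3 -c "from h import *;rep()"
```

```text
t5.10 ang 167.9 r 0.0494 Fr -2.20 Ft(ccw) -1.70 Fz -3.54 [ 0.533  -0.1126  0.2762] 0.007387425457221022
```

Emit:
arm_command(targets=[{"dp":[0,0.0032,0.0014],"turn":[0,0,0],"grip":-1},{"dp":[0,0.0033,0.0011],"turn":[0,0,0],"grip":-1},{"dp":[0,0,0],"turn":[0,0,0],"grip":-1}])

```text
clock: 5.4
position: [0.532, -0.1195, 0.2762]
ee_rot: [0.08, 0.703, 0.08, -0.702]
contact_force: [3.0, 0.8, -4.7]
width: 0.021
```

```bash
python3 -c "from h import *;rep()"
```

```text
t5.40 ang 175.9 r 0.0494 Fr -2.91 Ft(ccw) -0.96 Fz -4.73 [ 0.532  -0.1195  0.2762] 0.00893041167724318
```

Emit:
arm_command(targets=[{"dp":[0.0003,0.0034,0.0007],"turn":[0,0,0],"grip":-1},{"dp":[0,0.0034,0.0005],"turn":[0,0,0],"grip":-1},{"dp":[0,0,0],"turn":[0,0,0],"grip":-1}])

```text
clock: 5.7
position: [0.5322, -0.1264, 0.2761]
ee_rot: [-0.08, -0.703, -0.08, 0.703]
contact_force: [1.8, 1.4, -2.3]
width: 0.0211
```

```bash
python3 -c "from h import *;rep()"
```

```text
t5.70 ang 183.9 r 0.0492 Fr -1.89 Ft(ccw) -1.23 Fz -2.35 [ 0.5322 -0.1264  0.2761] 0.007378056338314995
```

Emit:
arm_command(targets=[{"dp":[0,0.0035,0.0003],"turn":[0,0,0],"grip":-1},{"dp":[0,0.0034,0.0001],"turn":[0,0,0],"grip":-1},{"dp":[0,0,0],"turn":[0,0,0],"grip":-1}])

```text
clock: 6.0
position: [0.5333, -0.1333, 0.2761]
ee_rot: [-0.08, -0.702, -0.08, 0.703]
contact_force: [0.2, 1.1, -0.3]
width: 0.0207
```

```bash
python3 - <<'E'
from h import *
rep()
for a in range(192,320,8): rows(a,4,2)
E
```

```text
t6.00 ang 192.1 r 0.0491 Fr -0.48 Ft(ccw) -1.06 Fz -0.33 [ 0.5333 -0.1333  0.2761] 0.007012218441011385
192 -> 200
{"dp": [0, 0.0035, -0.0001], "turn": [0, 0, 0], "grip": -1}, {"dp": [0, 0.0035, -0.0003], "turn": [0, 0, 0], "grip": -1}
200 -> 208
{"dp": [0, 0.0034, -0.0005], "turn": [0, 0, 0], "grip": -1}, {"dp": [0, 0.0034, -0.0008], "turn": [0, 0, 0], "grip": -1}
208 -> 216
{"dp": [0, 0.0033, -0.0010], "turn": [0, 0, 0], "grip": -1}, {"dp": [0, 0.0033, -0.0013], "turn": [0, 0, 0], "grip": -1}
216 -> 224
{"dp": [0, 0.0032, -0.0015], "turn": [0, 0, 0], "grip": -1}, {"dp": [0, 0.0030, -0.0017], "turn": [0, 0, 0], "grip": -1}
224 -> 232
{"dp": [0, 0.0029, -0.0019], "turn": [0, 0, 0], "grip": -1}, {"dp": [0, 0.0028, -0.0021], "turn": [0, 0, 0], "grip": -1}
232 -> 240
{"dp": [0, 0.0026, -0.0023], "turn": [0, 0, 0], "grip": -1}, {"dp": [0, 0.0025, -0.0025], "turn": [0, 0, 0], "grip": -1}
240 -> 248
{"dp": [0, 0.0023, -0.0026], "turn": [0, 0, 0], "grip": -1}, {"dp": [0, 0.0021, -0.0028], "turn": [0, 0, 0], "grip": -1}
248 -> 256
{"dp": [0, 0.0019, -0.0029], "turn": [0, 0, 0], "grip": -1}, 
[... 424 characters left out ...]
 "turn": [0, 0, 0], "grip": -1}
280 -> 288
{"dp": [0, 0.0001, -0.0035], "turn": [0, 0, 0], "grip": -1}, {"dp": [0, -0.0002, -0.0035], "turn": [0, 0, 0], "grip": -1}
288 -> 296
{"dp": [0, -0.0004, -0.0035], "turn": [0, 0, 0], "grip": -1}, {"dp": [0, -0.0007, -0.0034], "turn": [0, 0, 0], "grip": -1}
296 -> 304
{"dp": [0, -0.0009, -0.0034], "turn": [0, 0, 0], "grip": -1}, {"dp": [0, -0.0011, -0.0033], "turn": [0, 0, 0], "grip": -1}
304 -> 312
{"dp": [0, -0.0014, -0.0032], "turn": [0, 0, 0], "grip": -1}, {"dp": [0, -0.0016, -0.0031], "turn": [0, 0, 0], "grip": -1}
312 -> 320
{"dp": [0, -0.0018, -0.0030], "turn": [0, 0, 0], "grip": -1}, {"dp": [0, -0.0020, -0.0028], "turn": [0, 0, 0], "grip": -1}
```

Emit:
arm_command(targets=[{"dp":[0,0.0035,-0.0001],"turn":[0,0,0],"grip":-1},{"dp":[0,0.0035,-0.0003],"turn":[0,0,0],"grip":-1},{"dp":[0,0,0],"turn":[0,0,0],"grip":-1}])

```text
clock: 6.3
position: [0.5353, -0.14, 0.276]
ee_rot: [-0.08, -0.702, -0.08, 0.703]
contact_force: [0.6, 2.1, 2.8]
width: 0.021
```

```bash
python3 -c "from h import *;rep()"
```

```text
t6.30 ang 200.3 r 0.0490 Fr -1.26 Ft(ccw) -1.82 Fz 2.84 [ 0.5353 -0.14    0.276 ] 0.010814975842654716
```

Emit:
arm_command(targets=[{"dp":[-0.0002,0.0034,-0.0005],"turn":[0,0,0],"grip":-1},{"dp":[0,0.0034,-0.0008],"turn":[0,0,0],"grip":-1},{"dp":[0,0,0],"turn":[0,0,0],"grip":-1}])

```text
clock: 6.6
position: [0.5382, -0.1464, 0.276]
ee_rot: [-0.08, -0.702, -0.08, 0.703]
contact_force: [-1.1, 1.2, 1.1]
width: 0.0211
```

```bash
python3 -c "from h import *;rep()"
```

```text
t6.60 ang 208.5 r 0.0490 Fr 0.40 Ft(ccw) -1.61 Fz 1.08 [ 0.5382 -0.1464  0.276 ] 0.009544798319385317
```

Emit:
arm_command(targets=[{"dp":[0,0.0033,-0.001],"turn":[0,0,0],"grip":-1},{"dp":[0,0.0033,-0.0013],"turn":[0,0,0],"grip":-1},{"dp":[0,0,0],"turn":[0,0,0],"grip":-1}])

```text
clock: 6.9
position: [0.542, -0.1523, 0.276]
ee_rot: [-0.08, -0.702, -0.08, 0.703]
contact_force: [-0.6, 1.0, 0.7]
width: 0.021
```

```bash
python3 -c "from h import *;rep()"
```

```text
t6.90 ang 216.7 r 0.0490 Fr -0.10 Ft(ccw) -1.18 Fz 0.72 [ 0.542  -0.1523  0.276 ] 0.008996898718003472
```

Emit:
arm_command(targets=[{"dp":[0,0.0032,-0.0015],"turn":[0,0,0],"grip":-1},{"dp":[0,0.003,-0.0017],"turn":[0,0,0],"grip":-1},{"dp":[0,0,0],"turn":[0,0,0],"grip":-1}])

```text
clock: 7.2
position: [0.5466, -0.1576, 0.276]
ee_rot: [-0.08, -0.703, -0.08, 0.703]
contact_force: [-1.9, 0.9, 0.8]
width: 0.021
```

```bash
python3 -c "from h import *;rep()"
```

```text
t7.20 ang 225.0 r 0.0490 Fr 0.73 Ft(ccw) -2.02 Fz 0.78 [ 0.5466 -0.1576  0.276 ] 0.01087475200754058
```

Emit:
arm_command(targets=[{"dp":[0,0.0029,-0.0019],"turn":[0,0,0],"grip":-1},{"dp":[0,0.0028,-0.0021],"turn":[0,0,0],"grip":-1},{"dp":[0,0,0],"turn":[0,0,0],"grip":-1}])

```text
clock: 7.5
position: [0.5519, -0.1623, 0.276]
ee_rot: [0.08, 0.703, 0.08, -0.703]
contact_force: [-2.6, -0.5, 1.2]
width: 0.0208
```

```bash
python3 -c "from h import *;rep()"
```

```text
t7.50 ang 233.2 r 0.0490 Fr 1.97 Ft(ccw) -1.78 Fz 1.24 [ 0.5519 -0.1623  0.276 ] 0.01153688000086678
```

Emit:
arm_command(targets=[{"dp":[0,0.0028,-0.0021],"turn":[0,0,0],"grip":-1},{"dp":[0,0.0025,-0.0025],"turn":[0,0,0],"grip":-1},{"dp":[0,0,0],"turn":[0,0,0],"grip":-1}])

```text
clock: 7.8
position: [0.5578, -0.1662, 0.2761]
ee_rot: [0.08, 0.703, 0.08, -0.702]
contact_force: [-1.7, -0.1, 0.2]
width: 0.0209
```

```bash
python3 -c "from h import *;rep()"
```

```text
t7.80 ang 241.5 r 0.0492 Fr 0.93 Ft(ccw) -1.44 Fz 0.21 [ 0.5578 -0.1662  0.2761] 0.009575729424290856
```

Emit:
arm_command(targets=[{"dp":[0,0.0023,-0.0026],"turn":[0,0,0],"grip":-1},{"dp":[0,0.0021,-0.0028],"turn":[0,0,0],"grip":-1},{"dp":[0,0,0],"turn":[0,0,0],"grip":-1}])

```text
clock: 8.1
position: [0.5641, -0.1692, 0.2761]
ee_rot: [0.08, 0.703, 0.08, -0.702]
contact_force: [-1.2, 0.7, 0.7]
width: 0.0207
```

```bash
python3 -c "from h import *;rep()"
```

```text
t8.10 ang 249.5 r 0.0493 Fr -0.22 Ft(ccw) -1.36 Fz 0.71 [ 0.5641 -0.1692  0.2761] 0.009617353278520176
```

Emit:
arm_command(targets=[{"dp":[0,0.0019,-0.0029],"turn":[0,0,0],"grip":-1},{"dp":[0,0.0017,-0.0031],"turn":[0,0,0],"grip":-1},{"dp":[0,0,0],"turn":[0,0,0],"grip":-1}])

```text
clock: 8.4
position: [0.5704, -0.1712, 0.2761]
ee_rot: [-0.08, -0.702, -0.08, 0.703]
contact_force: [-1.9, 0.9, 2.1]
width: 0.0211
```

```bash
python3 -c "from h import *;rep()"
```

```text
t8.40 ang 257.3 r 0.0494 Fr -0.44 Ft(ccw) -2.09 Fz 2.11 [ 0.5704 -0.1712  0.2761] 0.012219245895199718
```

Emit:
arm_command(targets=[{"dp":[-0.0002,0.0015,-0.0032],"turn":[0,0,0],"grip":-1},{"dp":[0,0.0012,-0.0032],"turn":[0,0,0],"grip":-1},{"dp":[0,0,0],"turn":[0,0,0],"grip":-1}])

```text
clock: 8.7
position: [0.5758, -0.1722, 0.276]
ee_rot: [-0.08, -0.701, -0.081, 0.704]
contact_force: [-7.3, 0.6, 4.4]
width: 0.0206
```

```bash
python3 -c "from h import *;rep()"
```

```text
t8.70 ang 263.6 r 0.0495 Fr 0.23 Ft(ccw) -7.29 Fz 4.43 [ 0.5758 -0.1722  0.276 ] 0.011567712929928892
```

The stop is felt: tangential force jumped from about 1.6 to 7.3 N over a 6° step. I'll hold to average the force and confirm, then fit the circle to the logged points.

Emit:
arm_command(targets=[{"dp":[0,0,0],"turn":[0,0,0],"grip":-1}])

```text
clock: 8.8
position: [0.5755, -0.1721, 0.276]
ee_rot: [-0.08, -0.701, -0.081, 0.704]
contact_force: [-7.2, -0.6, 2.7]
width: 0.0209
```

```bash
python3 - <<'E'
from h import *
rep()
F=[]
s=manip.get_state();c=manip.calibration("wrist")
for i in range(4):
    im=manip.get_image("wrist"); s=manip.get_state(); F.append(s["contact_force"])
rep(); print(np.mean(F,0))
cv2.imwrite("pics/w4.png",im[:,:,::-1])
P=np.array([[.5510,-.0839],[.5374,-.1001],[.5349,-.106],[.533,-.1126],[.532,-.1195],[.5322,-.1264],[.5333,-.1333],[.5353,-.14],[.5382,-.1464],[.542,-.1523],[.5466,-.1576],[.5519,-.1623],[.5578,-.1662],[.5641,-.1692],[.5704,-.1712],[.5758,-.1722],[.5704,-.0747]])
from scipy.optimize import least_squares
r=least_squares(lambda q:np.hypot(*(P-q[:2]).T)-q[2],[.58,-.123,.05]);print(r.x,r.fun*1e3)
r=least_squares(lambda q:np.hypot(*(P-q[:2]).T)-.05,[.58,-.123]);print(r.x,r.fun*1e3)
E
```

```text
t8.80 ang 263.3 r 0.0495 Fr 1.38 Ft(ccw) -7.06 Fz 2.75 [ 0.5755 -0.1721  0.276 ] 0.0029005428747287017
t9.00 ang 263.2 r 0.0494 Fr 1.33 Ft(ccw) -7.92 Fz 2.84 [ 0.5755 -0.1721  0.276 ] 0.0031467350578490427
[-7.1498 -0.0942  2.4973]
[ 0.5817 -0.1228  0.0496] [-0.053   0.1637  0.11    0.1431  0.1969  0.02   -0.0824 -0.1197 -0.1117
 -0.1364 -0.1649 -0.1068 -0.036   0.0495  0.1305  0.1841 -0.1867]
[ 0.5822 -0.1227] [-0.2551  0.1321  0.1169  0.1832  0.2618  0.1     0.0032 -0.0387 -0.0454
 -0.0945 -0.1568 -0.1416 -0.1214 -0.0925 -0.0703 -0.0685 -0.604 ]
```

View pics/w4.png

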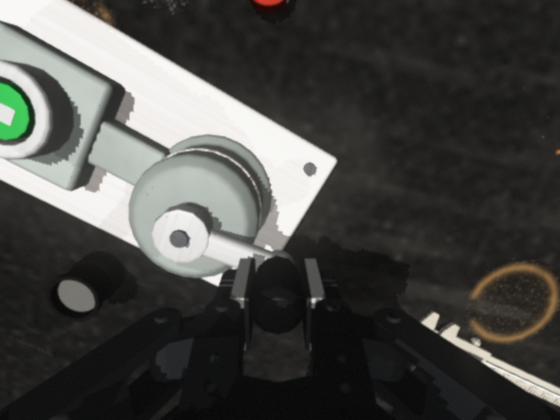

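The hub is at (180,238) and the handle at (280,290), held between the pads. The force holds at 7.15 N, which is the stop. Backing off 3° clockwise will check the spring slope, then I'll wind clockwise.

```bash
python3 - <<'E'
from h import *
rows(262.5,-3,1,r=.0498)
a=259.5
for i in range(9): rows(a-80*i,-10,8,r=.0498)
E
```

```text
262.5 -> 259.5
{"dp": [0, -0.0010, 0.0024], "turn": [0, 0, 0], "grip": -1}
259.5 -> 179.5
{"dp": [0, -0.0041, 0.0076], "turn": [0, 0, 0], "grip": -1}, {"dp": [0, -0.0054, 0.0068], "turn": [0, 0, 0], "grip": -1}, {"dp": [0, -0.0065, 0.0058], "turn": [0, 0, 0], "grip": -1}, {"dp": [0, -0.0074, 0.0045], "turn": [0, 0, 0], "grip": -1}, {"dp": [0, -0.0081, 0.0032], "turn": [0, 0, 0], "grip": -1}, {"dp": [0, -0.0085, 0.0017], "turn": [0, 0, 0], "grip": -1}, {"dp": [0, -0.0087, 0.0003], "turn": [0, 0, 0], "grip": -1}, {"dp": [0, -0.0086, -0.0013], "turn": [0, 0, 0], "grip": -1}
179.5 -> 99.5
{"dp": [0, -0.0082, -0.0027], "turn": [0, 0, 0], "grip": -1}, {"dp": [0, -0.0077, -0.0042], "turn": [0, 0, 0], "grip": -1}, {"dp": [0, -0.0068, -0.0054], "turn": [0, 0, 0], "grip": -1}, {"dp": [0, -0.0057, -0.0065], "turn": [0, 0, 0], "grip": -1}, {"dp": [0, -0.0046, -0.0074], "turn": [0, 0, 0], "grip": -1}, {"dp": [0, -0.0031, -0.0081], "turn": [0, 0, 0], "grip": -1}, {"dp": [0, -0.0018, -0.0085], "turn": [0, 0, 0], "grip": -1}, {"dp": [0, -0.0002, -0.0086], "turn": [0, 0, 0], "grip": -1}
99.5 -> 19.5

[... 2797 characters left out ...]
[0, 0, 0], "grip": -1}, {"dp": [0, 0.0085, 0.0012], "turn": [0, 0, 0], "grip": -1}, {"dp": [0, 0.0083, 0.0028], "turn": [0, 0, 0], "grip": -1}, {"dp": [0, 0.0076, 0.0041], "turn": [0, 0, 0], "grip": -1}
-380.5 -> -460.5
{"dp": [0, 0.0068, 0.0054], "turn": [0, 0, 0], "grip": -1}, {"dp": [0, 0.0058, 0.0065], "turn": [0, 0, 0], "grip": -1}, {"dp": [0, 0.0045, 0.0074], "turn": [0, 0, 0], "grip": -1}, {"dp": [0, 0.0032, 0.0081], "turn": [0, 0, 0], "grip": -1}, {"dp": [0, 0.0017, 0.0085], "turn": [0, 0, 0], "grip": -1}, {"dp": [0, 0.0002, 0.0087], "turn": [0, 0, 0], "grip": -1}, {"dp": [0, -0.0012, 0.0085], "turn": [0, 0, 0], "grip": -1}, {"dp": [0, -0.0028, 0.0083], "turn": [0, 0, 0], "grip": -1}
```

Emit:
arm_command(targets=[{"dp":[-0.0002,-0.001,0.0024],"turn":[0,0,0],"grip":-1},{"dp":[0,0,0],"turn":[0,0,0],"grip":-1},{"dp":[0,0,0],"turn":[0,0,0],"grip":-1}])

```text
clock: 9.3
position: [0.5734, -0.1717, 0.276]
ee_rot: [-0.08, -0.701, -0.08, 0.704]
contact_force: [-5.8, 0.3, 1.5]
width: 0.0206
```

```bash
sed -i 's/C=(.5813,-.123)/C=(.5820,-.1228)/' h.py; python3 - <<'E'
from h import *
rep()
F=[]
for i in range(3):
    manip.get_image("top"); s=manip.get_state(); F.append(s["contact_force"])
rep(); print(np.mean(F,0))
E
```

```text
t9.30 ang 260.0 r 0.0497 Fr 0.74 Ft(ccw) -5.77 Fz 1.54 [ 0.5734 -0.1717  0.276 ] 0.0032775092123183327
t9.45 ang 260.1 r 0.0497 Fr 0.50 Ft(ccw) -5.89 Fz -0.04 [ 0.5734 -0.1718  0.2761] 0.0019426990539501692
[-5.7969 -0.0658  0.3186]
```

```bash
python3 - <<'E'
from h import *
rows(260,-3,1,r=.0498);rows(257,-2.5,1,r=.0498);
E
```

```text
260 -> 257
{"dp": [0, -0.0011, 0.0024], "turn": [0, 0, 0], "grip": -1}
257 -> 254.5
{"dp": [0, -0.0010, 0.0019], "turn": [0, 0, 0], "grip": -1}
```

Emit:
arm_command(targets=[{"dp":[0,-0.0011,0.0023],"turn":[0,0,0],"grip":-1},{"dp":[0,0,0],"turn":[0,0,0],"grip":-1},{"dp":[0,0,0],"turn":[0,0,0],"grip":-1}])

```text
clock: 9.75
position: [0.5717, -0.1713, 0.2761]
ee_rot: [-0.08, -0.702, -0.08, 0.703]
contact_force: [-4.2, -0.3, -1.6]
width: 0.0208
```

```bash
cat >> h.py <<'E'
def avg(n=4,C=(.5820,-.1228)):
    F=[];P=[]
    for i in range(n):
        manip.get_image("top"); s=manip.get_state(); F.append(s["contact_force"]);P.append(s["position"])
    p=np.mean(P,0)[:2]-C;F=np.mean(F,0);a=np.arctan2(p[1],p[0]);er=np.array([np.cos(a),np.sin(a)]);et=np.array([-er[1],er[0]])
    print("t%.2f avg ang %.2f r %.4f Fr %.2f Ft %.2f Fz %.2f"%(s["clock"],np.degrees(a)%360,np.hypot(*p),F[:2]@er,F[:2]@et,F[2]))
E
python3 -c "from h import *;avg()"
```

```text
t9.95 avg ang 258.09 r 0.0496 Fr 1.65 Ft -3.99 Fz -2.48
```

Emit:
arm_command(targets=[{"dp":[0,-0.001,0.0022],"turn":[0,0,0],"grip":-1},{"dp":[0,0,0],"turn":[0,0,0],"grip":-1},{"dp":[0,0,0],"turn":[0,0,0],"grip":-1}])

```text
clock: 10.25
position: [0.5697, -0.1709, 0.2762]
ee_rot: [0.08, 0.703, 0.08, -0.702]
contact_force: [-2.8, -1.8, -4.8]
width: 0.0208
```

```bash
python3 -c "from h import *;avg()"
```

```text
t10.45 avg ang 255.65 r 0.0496 Fr 2.00 Ft -1.78 Fz -5.61
```

Emit:
arm_command(targets=[{"dp":[0,-0.001,0.0018],"turn":[0,0,0],"grip":-1},{"dp":[0,0,0],"turn":[0,0,0],"grip":-1},{"dp":[0,0,0],"turn":[0,0,0],"grip":-1}])

```text
clock: 10.75
position: [0.5678, -0.1703, 0.2763]
ee_rot: [0.08, 0.703, 0.08, -0.702]
contact_force: [-1.0, -1.4, -8.4]
width: 0.0208
```

```bash
python3 -c "from h import *;avg()"
```

```text
t10.95 avg ang 253.34 r 0.0496 Fr 1.80 Ft 0.22 Fz -9.11
```

The readings run almost linearly through zero force, at 253.6° in tool-measured angle: (262.5°, 7.1 N), (260.05°, 5.75 N), (258.1°, 4.0 N), (255.65°, 1.8 N), (253.3°, -0.2 N). That zero is the spindle's stop angle. Now I'll wind clockwise.

```bash
cat >> h.py <<'E'
def nxt(step=-10,n=7,C=(.5820,-.1228),k=5000.):
    s=manip.get_state();p=np.array(s["position"][:2])-C;a=np.arctan2(p[1],p[0]);er=np.array([np.cos(a),np.sin(a)]);F=s["contact_force"]
    rep(); print("dx suggestion %.4f"%(-F[2]/11000)); rows(np.degrees(a)%360,step,n,r=.0497,corr=er*np.clip((F[:2]@er)/k,-.0005,.0005))
E
python3 -c "from h import *;nxt()"
```

```text
t10.95 ang 253.3 r 0.0496 Fr 2.08 Ft(ccw) -0.57 Fz -9.15 [ 0.5677 -0.1703  0.2763] 0.002184049237199259
dx suggestion 0.0008
253.29758802145665 -> 183.29758802145665
{"dp": [0, -0.0049, 0.0072], "turn": [0, 0, 0], "grip": -1}, {"dp": [0, -0.0060, 0.0061], "turn": [0, 0, 0], "grip": -1}, {"dp": [0, -0.0070, 0.0051], "turn": [0, 0, 0], "grip": -1}, {"dp": [0, -0.0078, 0.0037], "turn": [0, 0, 0], "grip": -1}, {"dp": [0, -0.0083, 0.0023], "turn": [0, 0, 0], "grip": -1}, {"dp": [0, -0.0086, 0.0009], "turn": [0, 0, 0], "grip": -1}, {"dp": [0, -0.0086, -0.0007], "turn": [0, 0, 0], "grip": -1}
```

Emit:
arm_command(targets=[{"dp":[0.0004,-0.0049,0.0072],"turn":[0,0,0],"grip":-1},{"dp":[0.0003,-0.006,0.0061],"turn":[0,0,0],"grip":-1},{"dp":[0,-0.007,0.0051],"turn":[0,0,0],"grip":-1},{"dp":[0,-0.0078,0.0037],"turn":[0,0,0],"grip":-1},{"dp":[0,-0.0083,0.0023],"turn":[0,0,0],"grip":-1},{"dp":[0,-0.0086,0.0009],"turn":[0,0,0],"grip":-1},{"dp":[0,-0.0086,-0.0007],"turn":[0,0,0],"grip":-1},{"dp":[0,0,0],"turn":[0,0,0],"grip":-1}])

```text
clock: 11.75
position: [0.5321, -0.1247, 0.2762]
ee_rot: [0.08, 0.703, 0.08, -0.702]
contact_force: [1.7, -1.4, -4.9]
width: 0.0209
```

```bash
python3 -c "from h import *;nxt()"
```

```text
t11.75 ang 182.2 r 0.0500 Fr -1.63 Ft(ccw) 1.51 Fz -4.92 [ 0.5321 -0.1247  0.2762] 0.026132229350936544
dx suggestion 0.0004
182.16468348731024 -> 112.16468348731024
{"dp": [0, -0.0083, -0.0024], "turn": [0, 0, 0], "grip": -1}, {"dp": [0, -0.0078, -0.0038], "turn": [0, 0, 0], "grip": -1}, {"dp": [0, -0.0070, -0.0051], "turn": [0, 0, 0], "grip": -1}, {"dp": [0, -0.0061, -0.0063], "turn": [0, 0, 0], "grip": -1}, {"dp": [0, -0.0048, -0.0072], "turn": [0, 0, 0], "grip": -1}, {"dp": [0, -0.0036, -0.0080], "turn": [0, 0, 0], "grip": -1}, {"dp": [0, -0.0021, -0.0084], "turn": [0, 0, 0], "grip": -1}
```

Emit:
arm_command(targets=[{"dp":[0.0004,-0.0083,-0.0024],"turn":[0,0,0],"grip":-1},{"dp":[0,-0.0078,-0.0038],"turn":[0,0,0],"grip":-1},{"dp":[0,-0.007,-0.0051],"turn":[0,0,0],"grip":-1},{"dp":[0,-0.0061,-0.0063],"turn":[0,0,0],"grip":-1},{"dp":[0,-0.0048,-0.0072],"turn":[0,0,0],"grip":-1},{"dp":[0,-0.0036,-0.008],"turn":[0,0,0],"grip":-1},{"dp":[0,-0.0021,-0.0084],"turn":[0,0,0],"grip":-1},{"dp":[0,0,0],"turn":[0,0,0],"grip":-1}])

```text
clock: 12.55
position: [0.5644, -0.0763, 0.2759]
ee_rot: [0.079, 0.703, 0.081, -0.702]
contact_force: [-2.2, 3.0, 7.1]
width: 0.0205
```

```bash
python3 -c "from h import *;nxt()"
```

```text
t12.55 ang 110.7 r 0.0497 Fr 3.55 Ft(ccw) 1.03 Fz 7.13 [ 0.5644 -0.0763  0.2759] 0.02163772101115538
dx suggestion -0.0006
110.68686934718342 -> 40.68686934718342
{"dp": [0, -0.0005, -0.0086], "turn": [0, 0, 0], "grip": -1}, {"dp": [0, 0.0010, -0.0086], "turn": [0, 0, 0], "grip": -1}, {"dp": [0, 0.0025, -0.0083], "turn": [0, 0, 0], "grip": -1}, {"dp": [0, 0.0039, -0.0077], "turn": [0, 0, 0], "grip": -1}, {"dp": [0, 0.0052, -0.0069], "turn": [0, 0, 0], "grip": -1}, {"dp": [0, 0.0063, -0.0058], "turn": [0, 0, 0], "grip": -1}, {"dp": [0, 0.0072, -0.0047], "turn": [0, 0, 0], "grip": -1}
```

Emit:
arm_command(targets=[{"dp":[-0.0004,-0.0005,-0.0086],"turn":[0,0,0],"grip":-1},{"dp":[-0.0002,0.001,-0.0086],"turn":[0,0,0],"grip":-1},{"dp":[0,0.0025,-0.0083],"turn":[0,0,0],"grip":-1},{"dp":[0,0.0039,-0.0077],"turn":[0,0,0],"grip":-1},{"dp":[0,0.0052,-0.0069],"turn":[0,0,0],"grip":-1},{"dp":[0,0.0063,-0.0058],"turn":[0,0,0],"grip":-1},{"dp":[0,0.0072,-0.0047],"turn":[0,0,0],"grip":-1},{"dp":[0,0,0],"turn":[0,0,0],"grip":-1}])

```text
clock: 13.35
position: [0.6206, -0.0921, 0.2761]
ee_rot: [0.08, 0.704, 0.079, -0.701]
contact_force: [2.8, 4.0, 2.0]
width: 0.021
```

```bash
python3 -c "from h import *;nxt()"
```

```text
t13.35 ang 38.5 r 0.0493 Fr 4.66 Ft(ccw) 1.40 Fz 2.02 [ 0.6206 -0.0921  0.2761] 0.029390733231445726
dx suggestion -0.0002
38.47933747367551 -> -31.520662526324493
{"dp": [0, 0.0081, -0.0031], "turn": [0, 0, 0], "grip": -1}, {"dp": [0, 0.0085, -0.0016], "turn": [0, 0, 0], "grip": -1}, {"dp": [0, 0.0086, -0.0002], "turn": [0, 0, 0], "grip": -1}, {"dp": [0, 0.0085, 0.0014], "turn": [0, 0, 0], "grip": -1}, {"dp": [0, 0.0082, 0.0028], "turn": [0, 0, 0], "grip": -1}, {"dp": [0, 0.0075, 0.0042], "turn": [0, 0, 0], "grip": -1}, {"dp": [0, 0.0066, 0.0054], "turn": [0, 0, 0], "grip": -1}
```

Emit:
arm_command(targets=[{"dp":[-0.0002,0.0081,-0.0031],"turn":[0,0,0],"grip":-1},{"dp":[0,0.0085,-0.0016],"turn":[0,0,0],"grip":-1},{"dp":[0,0.0086,-0.0002],"turn":[0,0,0],"grip":-1},{"dp":[0,0.0085,0.0014],"turn":[0,0,0],"grip":-1},{"dp":[0,0.0082,0.0028],"turn":[0,0,0],"grip":-1},{"dp":[0,0.0075,0.0042],"turn":[0,0,0],"grip":-1},{"dp":[0,0.0066,0.0054],"turn":[0,0,0],"grip":-1},{"dp":[0,0,0],"turn":[0,0,0],"grip":-1}])

```text
clock: 14.15
position: [0.6227, -0.1501, 0.2762]
ee_rot: [0.081, 0.703, 0.078, -0.702]
contact_force: [5.7, -3.0, -2.6]
width: 0.0208
```

```bash
python3 -c "from h import *;nxt()"
```

```text
t14.15 ang 326.1 r 0.0490 Fr 6.43 Ft(ccw) 0.64 Fz -2.62 [ 0.6227 -0.1501  0.2762] 0.02220142117711238
dx suggestion 0.0002
326.13385739780557 -> 256.13385739780557
{"dp": [0, 0.0054, 0.0068], "turn": [0, 0, 0], "grip": -1}, {"dp": [0, 0.0041, 0.0076], "turn": [0, 0, 0], "grip": -1}, {"dp": [0, 0.0028, 0.0081], "turn": [0, 0, 0], "grip": -1}, {"dp": [0, 0.0013, 0.0086], "turn": [0, 0, 0], "grip": -1}, {"dp": [0, -0.0002, 0.0086], "turn": [0, 0, 0], "grip": -1}, {"dp": [0, -0.0018, 0.0084], "turn": [0, 0, 0], "grip": -1}, {"dp": [0, -0.0031, 0.0080], "turn": [0, 0, 0], "grip": -1}
```

Emit:
arm_command(targets=[{"dp":[0.0002,0.0054,0.0068],"turn":[0,0,0],"grip":-1},{"dp":[0,0.0041,0.0076],"turn":[0,0,0],"grip":-1},{"dp":[0,0.0028,0.0081],"turn":[0,0,0],"grip":-1},{"dp":[0,0.0013,0.0086],"turn":[0,0,0],"grip":-1},{"dp":[0,-0.0002,0.0086],"turn":[0,0,0],"grip":-1},{"dp":[0,-0.0018,0.0084],"turn":[0,0,0],"grip":-1},{"dp":[0,-0.0031,0.008],"turn":[0,0,0],"grip":-1},{"dp":[0,0,0],"turn":[0,0,0],"grip":-1}])

```text
clock: 14.95
position: [0.5678, -0.1696, 0.2761]
ee_rot: [-0.081, -0.701, -0.08, 0.704]
contact_force: [-0.3, -5.5, -0.3]
width: 0.021
```

```bash
python3 -c "from h import *;nxt()"
```

```text
t14.95 ang 253.1 r 0.0489 Fr 5.37 Ft(ccw) 1.28 Fz -0.26 [ 0.5678 -0.1696  0.2761] 0.02237151417799516
dx suggestion 0.0000
253.096964862422 -> 183.096964862422
{"dp": [0, -0.0049, 0.0071], "turn": [0, 0, 0], "grip": -1}, {"dp": [0, -0.0060, 0.0062], "turn": [0, 0, 0], "grip": -1}, {"dp": [0, -0.0071, 0.0050], "turn": [0, 0, 0], "grip": -1}, {"dp": [0, -0.0077, 0.0038], "turn": [0, 0, 0], "grip": -1}, {"dp": [0, -0.0083, 0.0023], "turn": [0, 0, 0], "grip": -1}, {"dp": [0, -0.0086, 0.0008], "turn": [0, 0, 0], "grip": -1}, {"dp": [0, -0.0086, -0.0007], "turn": [0, 0, 0], "grip": -1}
```

Emit:
arm_command(targets=[{"dp":[0,-0.0049,0.0071],"turn":[0,0,0],"grip":-1},{"dp":[0,-0.006,0.0062],"turn":[0,0,0],"grip":-1},{"dp":[0,-0.0071,0.005],"turn":[0,0,0],"grip":-1},{"dp":[0,-0.0077,0.0038],"turn":[0,0,0],"grip":-1},{"dp":[0,-0.0083,0.0023],"turn":[0,0,0],"grip":-1},{"dp":[0,-0.0086,0.0008],"turn":[0,0,0],"grip":-1},{"dp":[0,-0.0086,-0.0007],"turn":[0,0,0],"grip":-1},{"dp":[0,0,0],"turn":[0,0,0],"grip":-1}])

```text
clock: 15.75
position: [0.5329, -0.123, 0.276]
ee_rot: [-0.08, -0.701, -0.081, 0.704]
contact_force: [-6.1, -0.4, 6.2]
width: 0.0211
```

```bash
python3 -c "from h import *;nxt()"
```

```text
t15.75 ang 180.2 r 0.0491 Fr 6.12 Ft(ccw) 0.35 Fz 6.21 [ 0.5329 -0.123   0.276 ] 0.024158269982668876
dx suggestion -0.0006
180.20327151311344 -> 110.20327151311344
{"dp": [0, -0.0083, -0.0026], "turn": [0, 0, 0], "grip": -1}, {"dp": [0, -0.0076, -0.0039], "turn": [0, 0, 0], "grip": -1}, {"dp": [0, -0.0069, -0.0053], "turn": [0, 0, 0], "grip": -1}, {"dp": [0, -0.0059, -0.0063], "turn": [0, 0, 0], "grip": -1}, {"dp": [0, -0.0046, -0.0073], "turn": [0, 0, 0], "grip": -1}, {"dp": [0, -0.0033, -0.0079], "turn": [0, 0, 0], "grip": -1}, {"dp": [0, -0.0018, -0.0084], "turn": [0, 0, 0], "grip": -1}
```

```bash
sed -i 's/k=5000/k=4000/; s/-.0005,.0005/-.0015,.0015/; s/r=.0497,corr/r=.0503,corr/' h.py; python3 -c "from h import *;nxt()"
```

```text
t15.75 ang 180.2 r 0.0491 Fr 6.12 Ft(ccw) 0.35 Fz 6.21 [ 0.5329 -0.123   0.276 ] 0.024158269982668876
dx suggestion -0.0006
180.20327151311344 -> 110.20327151311344
{"dp": [0, -0.0084, -0.0025], "turn": [0, 0, 0], "grip": -1}, {"dp": [0, -0.0078, -0.0038], "turn": [0, 0, 0], "grip": -1}, {"dp": [0, -0.0070, -0.0052], "turn": [0, 0, 0], "grip": -1}, {"dp": [0, -0.0059, -0.0063], "turn": [0, 0, 0], "grip": -1}, {"dp": [0, -0.0047, -0.0072], "turn": [0, 0, 0], "grip": -1}, {"dp": [0, -0.0034, -0.0079], "turn": [0, 0, 0], "grip": -1}, {"dp": [0, -0.0019, -0.0084], "turn": [0, 0, 0], "grip": -1}
```

Emit:
arm_command(targets=[{"dp":[-0.0004,-0.0084,-0.0025],"turn":[0,0,0],"grip":-1},{"dp":[0,-0.0078,-0.0038],"turn":[0,0,0],"grip":-1},{"dp":[0,-0.007,-0.0052],"turn":[0,0,0],"grip":-1},{"dp":[0,-0.0059,-0.0063],"turn":[0,0,0],"grip":-1},{"dp":[0,-0.0047,-0.0072],"turn":[0,0,0],"grip":-1},{"dp":[0,-0.0034,-0.0079],"turn":[0,0,0],"grip":-1},{"dp":[0,-0.0019,-0.0084],"turn":[0,0,0],"grip":-1},{"dp":[0,0,0],"turn":[0,0,0],"grip":-1}])

```text
clock: 16.55
position: [0.5669, -0.0757, 0.276]
ee_rot: [0.079, 0.703, 0.081, -0.702]
contact_force: [-3.0, 5.5, 4.6]
width: 0.0209
```

```bash
python3 -c "from h import *;nxt()"
```

```text
t16.55 ang 107.8 r 0.0495 Fr 6.11 Ft(ccw) 1.15 Fz 4.57 [ 0.5669 -0.0757  0.276 ] 0.020045282879749913
dx suggestion -0.0004
107.83651364053706 -> 37.83651364053706
{"dp": [0, -0.0002, -0.0087], "turn": [0, 0, 0], "grip": -1}, {"dp": [0, 0.0013, -0.0087], "turn": [0, 0, 0], "grip": -1}, {"dp": [0, 0.0028, -0.0082], "turn": [0, 0, 0], "grip": -1}, {"dp": [0, 0.0042, -0.0075], "turn": [0, 0, 0], "grip": -1}, {"dp": [0, 0.0055, -0.0067], "turn": [0, 0, 0], "grip": -1}, {"dp": [0, 0.0065, -0.0056], "turn": [0, 0, 0], "grip": -1}, {"dp": [0, 0.0074, -0.0044], "turn": [0, 0, 0], "grip": -1}
```

Emit:
arm_command(targets=[{"dp":[-0.0004,-0.0002,-0.0087],"turn":[0,0,0],"grip":-1},{"dp":[0,0.0013,-0.0087],"turn":[0,0,0],"grip":-1},{"dp":[0,0.0028,-0.0082],"turn":[0,0,0],"grip":-1},{"dp":[0,0.0042,-0.0075],"turn":[0,0,0],"grip":-1},{"dp":[0,0.0055,-0.0067],"turn":[0,0,0],"grip":-1},{"dp":[0,0.0065,-0.0056],"turn":[0,0,0],"grip":-1},{"dp":[0,0.0074,-0.0044],"turn":[0,0,0],"grip":-1},{"dp":[0,0,0],"turn":[0,0,0],"grip":-1}])

```text
clock: 17.35
position: [0.6221, -0.0938, 0.2763]
ee_rot: [0.08, 0.704, 0.079, -0.701]
contact_force: [3.2, 3.4, -5.5]
width: 0.0211
```

```bash
python3 -c "from h import *;nxt()"
```

```text
t17.35 ang 35.8 r 0.0495 Fr 4.59 Ft(ccw) 0.91 Fz -5.49 [ 0.6221 -0.0938  0.2763] 0.02899994046039011
dx suggestion 0.0005
35.816892073448855 -> -34.183107926551145
{"dp": [0, 0.0083, -0.0028], "turn": [0, 0, 0], "grip": -1}, {"dp": [0, 0.0086, -0.0014], "turn": [0, 0, 0], "grip": -1}, {"dp": [0, 0.0087, 0.0002], "turn": [0, 0, 0], "grip": -1}, {"dp": [0, 0.0085, 0.0017], "turn": [0, 0, 0], "grip": -1}, {"dp": [0, 0.0081, 0.0031], "turn": [0, 0, 0], "grip": -1}, {"dp": [0, 0.0073, 0.0046], "turn": [0, 0, 0], "grip": -1}, {"dp": [0, 0.0065, 0.0057], "turn": [0, 0, 0], "grip": -1}
```

Emit:
arm_command(targets=[{"dp":[0.0003,0.0083,-0.0028],"turn":[0,0,0],"grip":-1},{"dp":[0,0.0086,-0.0014],"turn":[0,0,0],"grip":-1},{"dp":[0,0.0087,0.0002],"turn":[0,0,0],"grip":-1},{"dp":[0,0.0085,0.0017],"turn":[0,0,0],"grip":-1},{"dp":[0,0.0081,0.0031],"turn":[0,0,0],"grip":-1},{"dp":[0,0.0073,0.0046],"turn":[0,0,0],"grip":-1},{"dp":[0,0.0065,0.0057],"turn":[0,0,0],"grip":-1},{"dp":[0,0,0],"turn":[0,0,0],"grip":-1}])

```text
clock: 18.15
position: [0.6218, -0.1519, 0.2764]
ee_rot: [0.081, 0.703, 0.079, -0.703]
contact_force: [5.3, -2.5, -8.6]
width: 0.0208
```

```bash
python3 -c "from h import *;nxt(-9,6);"
```

```text
t18.15 ang 323.8 r 0.0493 Fr 5.74 Ft(ccw) 1.11 Fz -8.64 [ 0.6218 -0.1519  0.2764] 0.023596128329323004
dx suggestion 0.0008
323.83229049144626 -> 269.83229049144626
{"dp": [0, 0.0049, 0.0062], "turn": [0, 0, 0], "grip": -1}, {"dp": [0, 0.0038, 0.0069], "turn": [0, 0, 0], "grip": -1}, {"dp": [0, 0.0026, 0.0073], "turn": [0, 0, 0], "grip": -1}, {"dp": [0, 0.0015, 0.0076], "turn": [0, 0, 0], "grip": -1}, {"dp": [0, 0.0002, 0.0078], "turn": [0, 0, 0], "grip": -1}, {"dp": [0, -0.0010, 0.0076], "turn": [0, 0, 0], "grip": -1}
```

Emit:
arm_command(targets=[{"dp":[0.0004,0.0049,0.0062],"turn":[0,0,0],"grip":-1},{"dp":[0.0002,0.0038,0.0069],"turn":[0,0,0],"grip":-1},{"dp":[0,0.0026,0.0073],"turn":[0,0,0],"grip":-1},{"dp":[0,0.0015,0.0076],"turn":[0,0,0],"grip":-1},{"dp":[0,0.0002,0.0078],"turn":[0,0,0],"grip":-1},{"dp":[0,-0.001,0.0076],"turn":[0,0,0],"grip":-1},{"dp":[0,0,0],"turn":[0,0,0],"grip":-1},{"dp":[0,0,0],"turn":[0,0,0],"grip":-1}])

```text
clock: 18.95
position: [0.5813, -0.172, 0.2762]
ee_rot: [-0.081, -0.702, -0.08, 0.703]
contact_force: [-0.0, -5.0, -3.6]
width: 0.0211
```

```bash
python3 -c "from h import *;avg();nxt(-5,3);"
```

```text
t19.15 avg ang 269.37 r 0.0491 Fr 5.47 Ft 0.43 Fz -4.16
t19.15 ang 269.4 r 0.0492 Fr 4.70 Ft(ccw) 0.91 Fz -4.07 [ 0.5815 -0.172   0.2762] 0.0025900850783053897
dx suggestion 0.0004
269.40064190148735 -> 254.40064190148735
{"dp": [0, -0.0008, 0.0043], "turn": [0, 0, 0], "grip": -1}, {"dp": [0, -0.0012, 0.0042], "turn": [0, 0, 0], "grip": -1}, {"dp": [0, -0.0016, 0.0040], "turn": [0, 0, 0], "grip": -1}
```

Emit:
arm_command(targets=[{"dp":[0.0003,-0.0008,0.0043],"turn":[0,0,0],"grip":-1},{"dp":[0,-0.0012,0.0042],"turn":[0,0,0],"grip":-1},{"dp":[0,-0.0016,0.004],"turn":[0,0,0],"grip":-1},{"dp":[0,0,0],"turn":[0,0,0],"grip":-1},{"dp":[0,0,0],"turn":[0,0,0],"grip":-1}])

```text
clock: 19.65
position: [0.5691, -0.1706, 0.2761]
ee_rot: [-0.08, -0.702, -0.08, 0.703]
contact_force: [-0.1, -3.9, 0.8]
width: 0.0207
```

```bash
python3 -c "from h import *;avg();nxt(-2,1);"
```

```text
t19.85 avg ang 255.27 r 0.0495 Fr 4.31 Ft 0.50 Fz 2.25
t19.85 ang 255.4 r 0.0495 Fr 4.97 Ft(ccw) 0.62 Fz 2.37 [ 0.5695 -0.1707  0.276 ] 0.0035851309168569577
dx suggestion -0.0002
255.3981293064557 -> 253.3981293064557
{"dp": [0, 0.0003, 0.0021], "turn": [0, 0, 0], "grip": -1}
```

Emit:
arm_command(targets=[{"dp":[-0.0001,0.0001,0.0021],"turn":[0,0,0],"grip":-1},{"dp":[0,0,0],"turn":[0,0,0],"grip":-1},{"dp":[0,0,0],"turn":[0,0,0],"grip":-1}])

```text
clock: 20.15
position: [0.5679, -0.1708, 0.276]
ee_rot: [0.08, 0.703, 0.08, -0.702]
contact_force: [0.8, -0.5, 3.5]
width: 0.0211
```

```bash
python3 - <<'E'
from h import *
avg()
c=manip.calibration("wrist");im=manip.get_image("wrist");cv2.imwrite("pics/w5.png",im[:,:,::-1]); np.save("w5.npy",{"c":c},allow_pickle=True); nxt(-1,1)
E
```

```text
t20.35 avg ang 253.59 r 0.0500 Fr -0.73 Ft 1.63 Fz 4.07
t20.40 ang 253.6 r 0.0501 Fr -0.89 Ft(ccw) 1.49 Fz 4.34 [ 0.5678 -0.1708  0.2759] 0.0028238937477709784
dx suggestion -0.0004
253.5624882622135 -> 252.5624882622135
{"dp": [0, -0.0006, 0.0007], "turn": [0, 0, 0], "grip": -1}
```

View pics/w5.png

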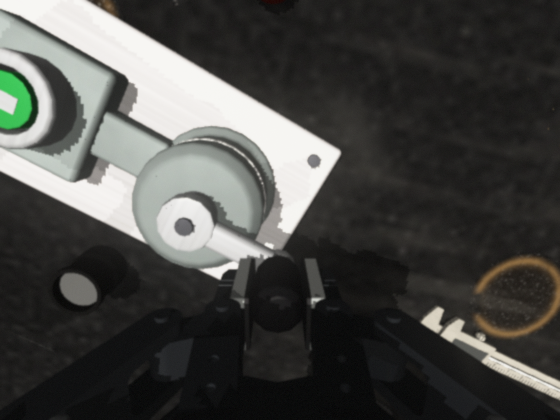

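Emit:
arm_command(targets=[{"dp":[-0.0003,-0.0009,0.0015],"turn":[0,0,0],"grip":-1},{"dp":[0,0,0],"turn":[0,0,0],"grip":-1},{"dp":[0,0,0],"turn":[0,0,0],"grip":-1}])

```text
clock: 20.7
position: [0.5659, -0.1702, 0.2759]
ee_rot: [0.08, 0.703, 0.08, -0.702]
contact_force: [3.3, 2.2, 3.7]
width: 0.0208
```

```bash
python3 - <<'E'
from h import *
avg();rep()
E
```

```text
t20.90 avg ang 251.26 r 0.0501 Fr -3.63 Ft 1.58 Fz 3.25
t20.90 ang 251.3 r 0.0501 Fr -3.69 Ft(ccw) 1.17 Fz 3.96 [ 0.5659 -0.1703  0.2759] 0.0018408538265139234
```

Emit:
arm_command(targets=[{"dp":[-0.0003,0.0002,-0.0014],"turn":[0,0,0],"grip":-1},{"dp":[0,0,0],"turn":[0,0,0],"grip":-1},{"dp":[0,0,0],"turn":[0,0,0],"grip":-1}])

```text
clock: 21.2
position: [0.567, -0.1704, 0.276]
ee_rot: [-0.08, -0.702, -0.08, 0.703]
contact_force: [1.6, 2.6, 2.0]
width: 0.0208
```

```bash
python3 - <<'E'
from h import *
avg();rep()
E
```

```text
t21.40 avg ang 252.55 r 0.0499 Fr -3.48 Ft 0.82 Fz 1.67
t21.40 ang 252.5 r 0.0500 Fr -3.76 Ft(ccw) 0.24 Fz 1.06 [ 0.567  -0.1705  0.276 ] 0.002019831250184118
```

The spring is nearly relaxed. Extrapolated zero force is at 253.4° against the stop's 253.6°, after two turns. I'll release and lift straight up.

Emit:
arm_command(targets=[{"dp":[0,0,0],"turn":[0,0,0],"grip":-0.2},{"dp":[0,0,0],"turn":[0,0,0],"grip":0.1},{"dp":[0,0,0],"turn":[0,0,0],"grip":0.1},{"dp":[0,0,0],"turn":[0,0,0],"grip":0.1},{"dp":[-0.01,0,0],"turn":[0,0,0],"grip":0.1},{"dp":[-0.03,0,0],"turn":[0,0,0],"grip":0.1},{"dp":[-0.04,0,0],"turn":[0,0,0],"grip":0.1},{"dp":[-0.03,0,0],"turn":[0,0,0],"grip":0.1}])

```text
clock: 22.2
position: [0.5674, -0.1707, 0.3893]
ee_rot: [0.081, 0.703, 0.079, -0.702]
contact_force: [0.9, -0.4, 0.4]
width: 0.0467
```

Emit:
arm_command(targets=[{"dp":[0,0,0],"turn":[0,0,0],"grip":0.1},{"dp":[0,0,0],"turn":[0,0,0],"grip":0.1}])

```text
clock: 22.4
position: [0.5671, -0.1705, 0.3876]
ee_rot: [0.08, 0.703, 0.08, -0.702]
contact_force: [-0.2, 0.8, -0.2]
width: 0.0469
```

```bash
python3 - <<'E'
from h import *
s=manip.get_state();print(s["clock"],s["position"],s["contact_force"],s["width"])
c=manip.calibration("wrist");im=manip.get_image("wrist");cv2.imwrite("pics/w6.png",im[:,:,::-1]); np.save("w6.npy",{"c":c},allow_pickle=True)
print(proj(c,(.582,-.1228,.099)),proj(c,(.5678,-.1703,.132)))
E
```

```text
22.4 [ 0.5671 -0.1705  0.3876] [-0.2356  0.767  -0.1687] 0.046881061360209204
[221.0049 176.9882] [276.3476 220.3415]
```

View pics/w6.png

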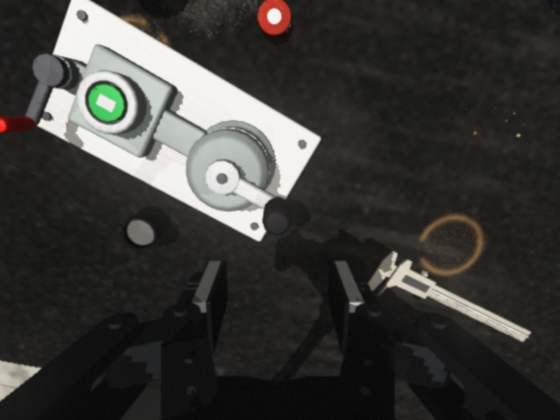

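Released. The hub is at (222,179) and the handle top at about (275,221), within 1.5 px of prediction. I'll zoom in to measure the angle.

```bash
python3 - <<'E'
from h import *
for n,(x,y) in [("w6",(170,130)),("w5",(150,190)),("w4",(150,190))]:
    a=cv2.imread(f"pics/{n}.png")[y:y+120,x:x+160]; a=cv2.convertScaleAbs(a,alpha=1.6,beta=20); cv2.imwrite(f"pics/{n}z.png",cv2.resize(a,None,fx=5,fy=5,interpolation=cv2.INTER_CUBIC))
E
```

```text
(no output)
```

View pics/w6z.png

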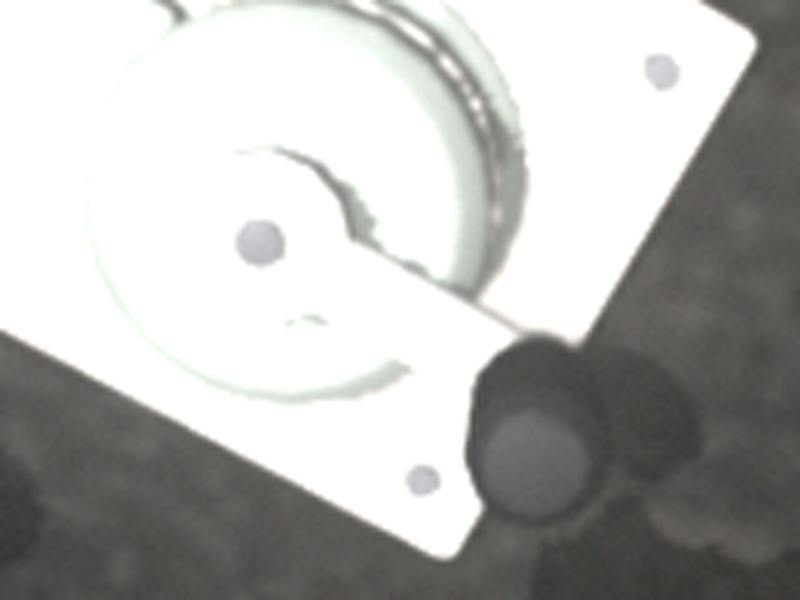

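View pics/w4z.png

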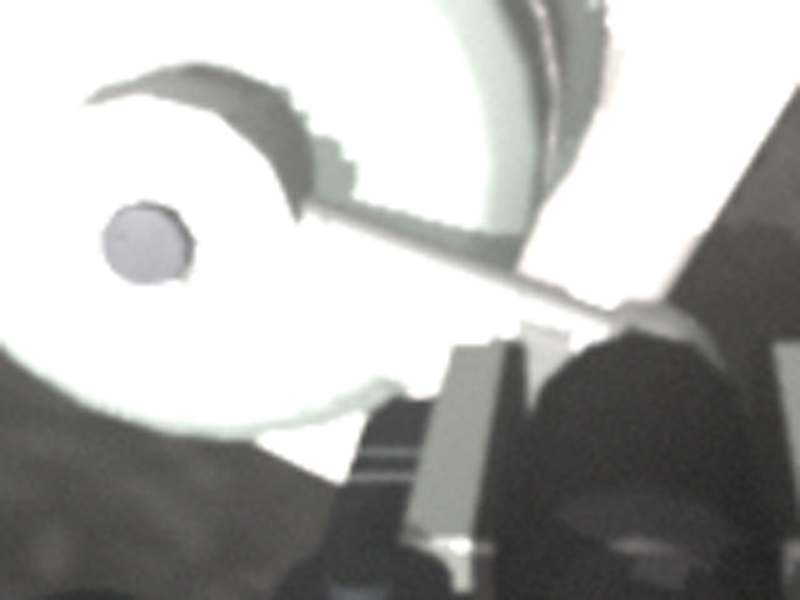

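View pics/w5z.png

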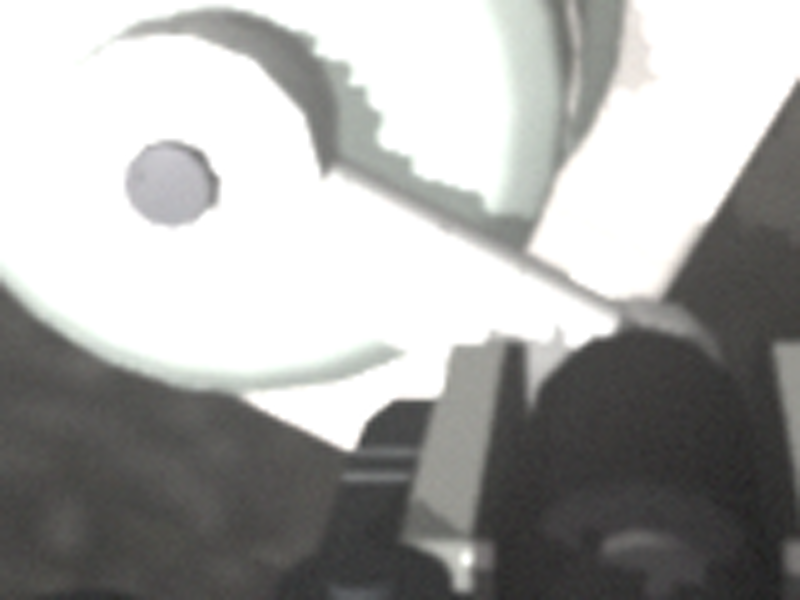

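```bash
python3 - <<'E'
from h import *
c5=np.load("w5.npy",allow_pickle=True).item()["c"];c6=np.load("w6.npy",allow_pickle=True).item()["c"]
c4=dict(c5); c4["t"]=c5["t"]-c5["R"]@(np.array([.5755,-.1721,.276])-np.array([.5679,-.1708,.276]))
def f(c,p,off,z):return onz(c,(p[0]+.5)/5-.5+off[0],(p[1]+.5)/5-.5+off[1],z)
for n,c,off,a,b,h in [("w4",c4,(150,190),(320,206),(600,318),(148,243)),("w5",c5,(150,190),(345,170),(610,312),(171,183)),("w6",c6,(170,130),(350,238),(520,331),(260,242))]:
    A=f(c,a,off,.095);B=f(c,b,off,.095);H=f(c,h,off,.099);d=B-A
    print(n,"edge dir",np.degrees(np.arctan2(d[1],d[0]))%360,"hub",H[:2])
T=f(c6,(533,453),(170,130),.132);H=f(c6,(260,242),(170,130),.099);d=T-H;print("w6 handle",T,np.degrees(np.arctan2(d[1],d[0]))%360,np.hypot(*d[:2]))
E
```

```text
w4 edge dir 259.4704800049233 hub [ 0.5827 -0.1236]
w5 edge dir 252.76445173088237 hub [ 0.5815 -0.1235]
w6 edge dir 253.54680603921452 hub [ 0.5813 -0.1234]
w6 handle [ 0.5679 -0.1702  0.132 ] 253.97276634482103 0.04867404264969875
```

The visual handle angle is 253.5–254.0°, which agrees with the stop angle of 253.6° within about 1°. So the crank stands two full turns from the stop, with no tension left in it. Next is the clamp lever: I'll move above the peg and turn the wrist so the jaws close roughly along the lever's travel.

Emit:
arm_command(targets=[{"dp":[0,-0.036,-0.0107],"turn":[0,0,0],"grip":0.1},{"dp":[0,-0.036,-0.0107],"turn":[0,0,0],"grip":0.1},{"dp":[0,-0.036,-0.0107],"turn":[0,0,0],"grip":0.1},{"dp":[0,-0.036,-0.0107],"turn":[0,0,0],"grip":0.1},{"dp":[0,-0.036,-0.0107],"turn":[0,0,0],"grip":0.1},{"dp":[0,-0.036,-0.0107],"turn":[0,0,0],"grip":0.1}])

```text
clock: 23.05
position: [0.5807, 0.0558, 0.3844]
ee_rot: [-0.08, -0.701, -0.08, 0.704]
contact_force: [-0.2, 0.2, -0.9]
width: 0.0472
```

Emit:
arm_command(targets=[{"dp":[0,0,0],"turn":[8.5,0,0],"grip":0.1},{"dp":[0,0,0],"turn":[8.5,0,0],"grip":0.1},{"dp":[0,0,0],"turn":[8.5,0,0],"grip":0.1},{"dp":[0,0,0],"turn":[8.5,0,0],"grip":0.1},{"dp":[0,0,0],"turn":[8.5,0,0],"grip":0.1},{"dp":[0,0,0],"turn":[0,0,0],"grip":0.1},{"dp":[0,0,0],"turn":[0,0,0],"grip":0.1}])

```text
clock: 23.75
position: [0.581, 0.0543, 0.3851]
ee_rot: [0.179, -0.683, 0.179, 0.685]
contact_force: [0.4, -0.0, -0.4]
width: 0.0471
```

```bash
python3 - <<'E'
from h import *
s=manip.get_state();print(s["clock"],s["position"],s["contact_force"],s["width"],s["qpos"],toolR(s))
c=manip.calibration("wrist");im=manip.get_image("wrist");cv2.imwrite("pics/w7.png",im[:,:,::-1]); np.save("w7.npy",{"c":c},allow_pickle=True)
print(proj(c,(.5815,.0525,.089)),proj(c,(.6302,.0358,.058)))
t=manip.get_image("top");cv2.imwrite("pics/top7.png",t[:,:,::-1])
E
```

```text
23.75 [0.581  0.0543 0.3851] [ 0.4135 -0.008  -0.3871] 0.04707373945291613 [-0.0259  0.3008  1.5184 -0.0002  1.3249  2.0569] [[-0.0025 -0.4898 -0.8718]
 [-0.0001 -0.8718  0.4898]
 [-1.      0.0013  0.0021]]
[278.6455 202.5736] [267.776  136.2737]
```

View pics/w7.png

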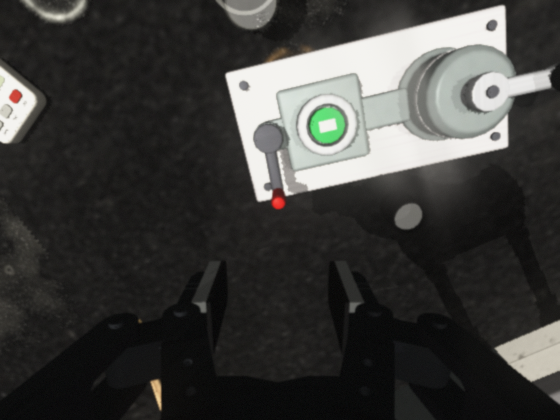

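The peg top is at (279,202) and the pivot at (268,136), both within 1 px of prediction. I'll descend around the peg.

Emit:
arm_command(targets=[{"dp":[0.04,0.0015,-0.0014],"turn":[0,0,0],"grip":0.1},{"dp":[0.04,0,0],"turn":[0,0,0],"grip":0.1},{"dp":[0.03,0,0],"turn":[0,0,0],"grip":0.1},{"dp":[0.02,0,0],"turn":[0,0,0],"grip":0.1},{"dp":[0,0,0],"turn":[0,0,0],"grip":0.1},{"dp":[0,0,0],"turn":[0,0,0],"grip":0.1}])

```text
clock: 24.45
position: [0.582, 0.0523, 0.2564]
ee_rot: [0.18, -0.684, 0.18, 0.684]
contact_force: [0.5, 0.9, -0.5]
width: 0.0471
```

```bash
python3 - <<'E'
from h import *
s=manip.get_state();print(s["clock"],s["position"],s["contact_force"],s["width"])
c=manip.calibration("wrist");im=manip.get_image("wrist");cv2.imwrite("pics/w8.png",im[:,:,::-1])
print(proj(c,(.5815,.0525,.089)),dtool(s,(.5815,.0525,.240)))
E
```

```text
24.45 [0.582  0.0523 0.2564] [ 0.5092  0.8891 -0.5189] 0.04706471125156978
[277.6434 283.4751] [0.0164 0.0001 0.0005]
```

View pics/w8.png

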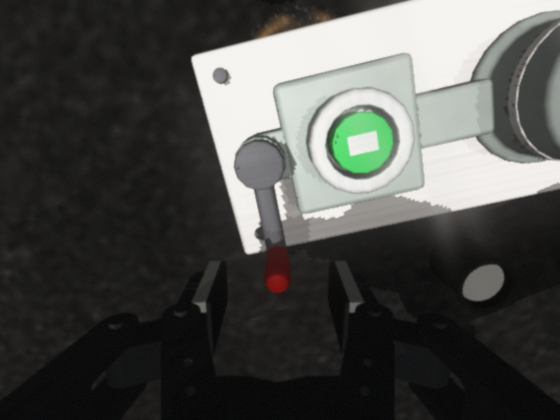

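The peg top (277,284) is centred between the fingers. I'll lower 15 mm and close lightly.

Emit:
arm_command(targets=[{"dp":[0.015,0,0],"turn":[0,0,0],"grip":0.1},{"dp":[0,0,0],"turn":[0,0,0],"grip":-1},{"dp":[0,0,0],"turn":[0,0,0],"grip":-1},{"dp":[0,0,0],"turn":[0,0,0],"grip":-1},{"dp":[0,0,0],"turn":[0,0,0],"grip":-1},{"dp":[0,0,0],"turn":[0,0,0],"grip":-1}], grip_force=20)

```text
clock: 25.1
position: [0.5821, 0.0524, 0.2426]
ee_rot: [-0.18, 0.685, -0.18, -0.683]
contact_force: [-0.5, 0.1, 6.2]
width: 0.0119
```

```bash
cat >> h.py <<'E'
PV=np.array([.6302,.0358])
def lrep(n=7,step=-8,k=6000.):
    s=manip.get_state();p=np.array(s["position"][:2])-PV;a=np.arctan2(p[1],p[0]);F=s["contact_force"]
    er=np.array([np.cos(a),np.sin(a)]);et=np.array([-er[1],er[0]])
    print("t%.2f ang %.1f r %.4f Fr %.2f Ft %.2f Fz %.2f w %.4f"%(s["clock"],np.degrees(a),np.linalg.norm(p),F[:2]@er,F[:2]@et,F[2],s["width"]),s["position"])
    R=toolR(s); acc=np.zeros(3); a0=np.degrees(a)
    cr=er*np.clip(F[:2]@er/k,-.001,.001); tot=np.zeros(3)
    for i in range(n):
        u=np.radians(a0+step*i);v=np.radians(a0+step*(i+1))
        tot+=np.r_[.05*np.array([np.cos(v)-np.cos(u),np.sin(v)-np.sin(u)])+cr/n,0]
        d=np.round(R.T@tot-acc,4);acc+=d;print('{"dp": [%.4f, %.4f, %.4f], "turn": [0, 0, 0], "grip": -1},'%tuple(d),end=' ')
    print()
E
python3 -c "from h import *;lrep(5)"
```

```text
t25.10 ang 161.0 r 0.0509 Fr 0.51 Ft 0.10 Fz 6.15 w 0.0119 [0.5821 0.0524 0.2426]
{"dp": [0.0000, -0.0069, 0.0008], "turn": [0, 0, 0], "grip": -1}, {"dp": [0.0000, -0.0070, -0.0002], "turn": [0, 0, 0], "grip": -1}, {"dp": [0.0000, -0.0069, -0.0011], "turn": [0, 0, 0], "grip": -1}, {"dp": [0.0000, -0.0066, -0.0021], "turn": [0, 0, 0], "grip": -1}, {"dp": [0.0000, -0.0063, -0.0030], "turn": [0, 0, 0], "grip": -1},
```

Emit:
arm_command(targets=[{"dp":[-0.0004,-0.0069,0.0008],"turn":[0,0,0],"grip":-1},{"dp":[0,-0.007,-0.0002],"turn":[0,0,0],"grip":-1},{"dp":[0,-0.0069,-0.0011],"turn":[0,0,0],"grip":-1},{"dp":[0,-0.0066,-0.0021],"turn":[0,0,0],"grip":-1},{"dp":[0,-0.0063,-0.003],"turn":[0,0,0],"grip":-1},{"dp":[0,0,0],"turn":[0,0,0],"grip":-1}])

```text
clock: 25.7
position: [0.603, 0.0795, 0.2421]
ee_rot: [0.18, -0.683, 0.18, 0.684]
contact_force: [-2.8, -0.7, 5.3]
width: 0.0119
```

```bash
python3 -c "from h import *;lrep(2,-6)"
```

```text
t25.70 ang 121.9 r 0.0515 Fr 0.89 Ft 2.76 Fz 5.28 w 0.0119 [0.603  0.0795 0.2421]
{"dp": [-0.0000, -0.0045, -0.0027], "turn": [0, 0, 0], "grip": -1}, {"dp": [-0.0000, -0.0042, -0.0031], "turn": [0, 0, 0], "grip": -1},
```

Emit:
arm_command(targets=[{"dp":[-0.0003,-0.0045,-0.0027],"turn":[0,0,0],"grip":-1},{"dp":[0,-0.0042,-0.0031],"turn":[0,0,0],"grip":-1},{"dp":[0,0,0],"turn":[0,0,0],"grip":-1}])

```text
clock: 26.0
position: [0.6121, 0.0839, 0.242]
ee_rot: [0.18, -0.683, 0.18, 0.685]
contact_force: [-2.2, -0.8, 4.6]
width: 0.0116
```

```bash
python3 -c "from h import *;lrep(2,-4)"
```

```text
t26.00 ang 110.6 r 0.0514 Fr -0.00 Ft 2.34 Fz 4.60 w 0.0116 [0.6121 0.0839 0.242 ]
{"dp": [-0.0000, -0.0026, -0.0023], "turn": [0, 0, 0], "grip": -1}, {"dp": [-0.0000, -0.0024, -0.0025], "turn": [0, 0, 0], "grip": -1},
```

Emit:
arm_command(targets=[{"dp":[0,-0.0026,-0.0023],"turn":[0,0,0],"grip":-1},{"dp":[0,-0.0024,-0.0025],"turn":[0,0,0],"grip":-1},{"dp":[0,0,0],"turn":[0,0,0],"grip":-1}])

```text
clock: 26.3
position: [0.619, 0.0857, 0.242]
ee_rot: [0.18, -0.683, 0.18, 0.684]
contact_force: [-3.5, -0.7, 5.0]
width: 0.0116
```

```bash
python3 -c "from h import *;lrep(2,-2)"
```

```text
t26.30 ang 102.7 r 0.0511 Fr 0.09 Ft 3.60 Fz 4.99 w 0.0116 [0.619  0.0857 0.242 ]
{"dp": [-0.0000, -0.0012, -0.0013], "turn": [0, 0, 0], "grip": -1}, {"dp": [-0.0000, -0.0011, -0.0014], "turn": [0, 0, 0], "grip": -1},
```

Emit:
arm_command(targets=[{"dp":[0,-0.0012,-0.0013],"turn":[0,0,0],"grip":-1},{"dp":[0,-0.0011,-0.0014],"turn":[0,0,0],"grip":-1},{"dp":[0,0,0],"turn":[0,0,0],"grip":-1}])

```text
clock: 26.6
position: [0.6212, 0.0861, 0.2419]
ee_rot: [0.179, -0.682, 0.181, 0.685]
contact_force: [-7.3, -3.6, 8.6]
width: 0.0117
```

```bash
python3 -c "from h import *;lrep(1,-2)"
```

```text
t26.60 ang 100.2 r 0.0511 Fr -2.24 Ft 7.77 Fz 8.64 w 0.0117 [0.6212 0.0861 0.2419]
{"dp": [-0.0000, -0.0008, -0.0016], "turn": [0, 0, 0], "grip": -1},
```

Emit:
arm_command(targets=[{"dp":[0,-0.0008,-0.0014],"turn":[0,0,0],"grip":-1},{"dp":[0,0,0],"turn":[0,0,0],"grip":-1},{"dp":[0,0,0],"turn":[0,0,0],"grip":-1}])

```text
clock: 26.9
position: [0.6217, 0.0861, 0.2419]
ee_rot: [0.179, -0.681, 0.181, 0.686]
contact_force: [-10.3, -3.7, 9.8]
width: 0.0114
```

```bash
python3 -c "from h import *;lrep(1,1.5)"
```

```text
t26.90 ang 99.6 r 0.0510 Fr -1.94 Ft 10.81 Fz 9.81 w 0.0114 [0.6217 0.0861 0.2419]
{"dp": [0.0000, 0.0011, 0.0008], "turn": [0, 0, 0], "grip": -1},
```

The end stop is firm: the lever is at 99.6° (expected about 100°) and the force climbs without further travel. I'll open and lift straight up.

Emit:
arm_command(targets=[{"dp":[0,0,0],"turn":[0,0,0],"grip":-0.25},{"dp":[0,0,0],"turn":[0,0,0],"grip":-0.25},{"dp":[0,0,0],"turn":[0,0,0],"grip":-0.25},{"dp":[-0.01,0,0],"turn":[0,0,0],"grip":-0.25},{"dp":[-0.03,0,0],"turn":[0,0,0],"grip":-0.25},{"dp":[-0.04,0,0],"turn":[0,0,0],"grip":-0.25},{"dp":[-0.04,0,0],"turn":[0,0,0],"grip":-0.25},{"dp":[-0.03,0,0],"turn":[0,0,0],"grip":-0.25}])

```text
clock: 27.7
position: [0.6247, 0.0865, 0.3956]
ee_rot: [-0.181, 0.685, -0.18, -0.682]
contact_force: [1.3, 0.8, -0.5]
width: 0.0319
```

Emit:
arm_command(targets=[{"dp":[0,0,0.04],"turn":[0,0,0],"grip":-0.25},{"dp":[0,0,0.04],"turn":[0,0,0],"grip":-0.25},{"dp":[0,0,0],"turn":[0,0,0],"grip":-0.25},{"dp":[0,0,0],"turn":[0,0,0],"grip":-0.25}])

```text
clock: 28.1
position: [0.5543, 0.1262, 0.3931]
ee_rot: [-0.18, 0.685, -0.179, -0.683]
contact_force: [0.1, 0.1, 0.2]
width: 0.0319
```

```bash
python3 - <<'E'
from h import *
s=manip.get_state();print(s["clock"],s["position"],s["contact_force"],s["width"])
c=manip.calibration("wrist");im=manip.get_image("wrist");cv2.imwrite("pics/w9.png",im[:,:,::-1]);np.save("w9.npy",{"c":c},allow_pickle=True)
print(proj(c,(.6215,.0855,.089)),proj(c,(.6302,.0358,.058)),proj(c,(.5678,-.1703,.132)))
im=manip.get_image("scene");cv2.imwrite("pics/scene9.png",im[:,:,::-1])
E
```

```text
28.1 [0.5543 0.1262 0.3931] [0.111  0.0526 0.248 ] 0.03185945034410584
[281.1278 105.5452] [327.6058  65.7514] [709.2947 -36.9025]
```

View pics/w9.png

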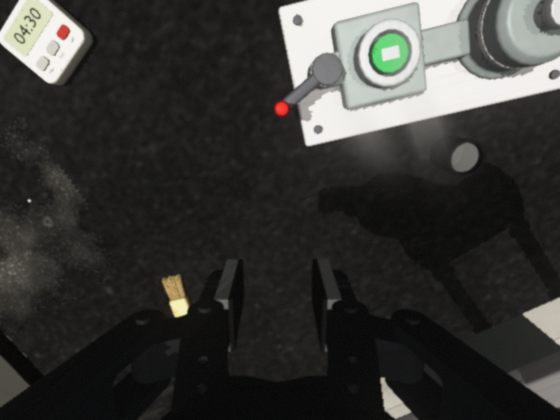

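View pics/scene9.png

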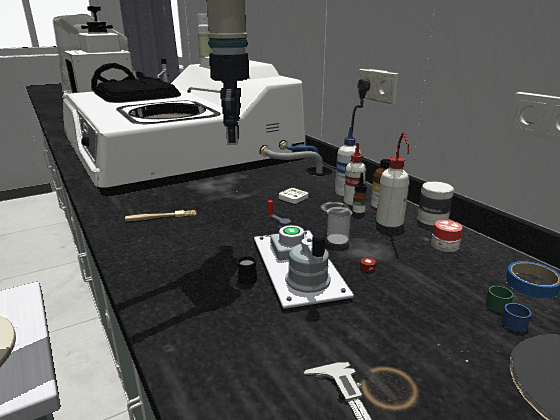

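The lever's red peg is at (281.5,108) and the pivot at (327,70). The loupe, beaker and red sample are where they were. Before handing in I'll check the lever angle and crank angle.

```bash
python3 - <<'E'
from h import *
c=np.load("w9.npy",allow_pickle=True).item()["c"]
im=cv2.imread("pics/w9.png");b,g,r=[im[:,:,i].astype(int) for i in range(3)]
m=((r>120)&(g<70)&(b<70)).astype(np.uint8);n,l,st,ce=cv2.connectedComponentsWithStats(m)
i=[i for i in range(1,n) if abs(ce[i][0]-281)<12 and abs(ce[i][1]-108)<12];print([(ce[k],st[k]) for k in i])
k=max(i,key=lambda k:st[k][4]);P=onz(c,*ce[k],.087);print(P)
for z in(.058,.064):
    V=onz(c,327.5,70,z);d=P-V;print(z,V,np.degrees(np.arctan2(d[1],d[0])),np.hypot(*d[:2]))
s=cv2.imread("pics/scene9.png")[190:310,225:385];cv2.imwrite("pics/scene9z.png",cv2.resize(s,None,fx=5,fy=5,interpolation=cv2.INTER_CUBIC))
t=manip.get_image("top");cv2.imwrite("pics/top9z.png",cv2.resize(t[142:262,235:395,::-1],None,fx=5,fy=5,interpolation=cv2.INTER_CUBIC))
E
```

```text
[(array([281.5705, 108.1275]), array([275, 101,  14,  15, 149], dtype=int32))]
[0.6197 0.0861 0.087 ]
0.058 [0.6273 0.0374 0.058 ] 98.92397762163456 0.049345056664473946
0.064 [0.6272 0.0384 0.064 ] 98.95477902626733 0.04832050943856045
```

View pics/scene9z.png

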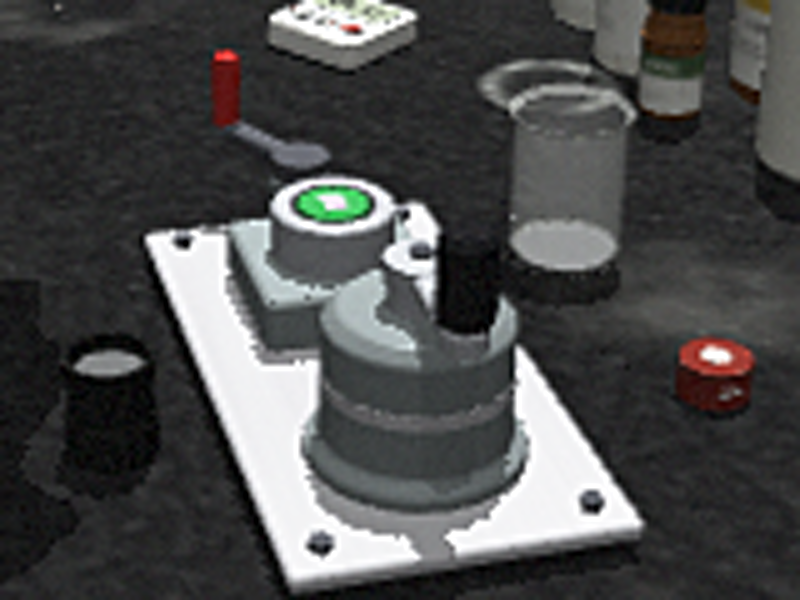

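View pics/top9z.png

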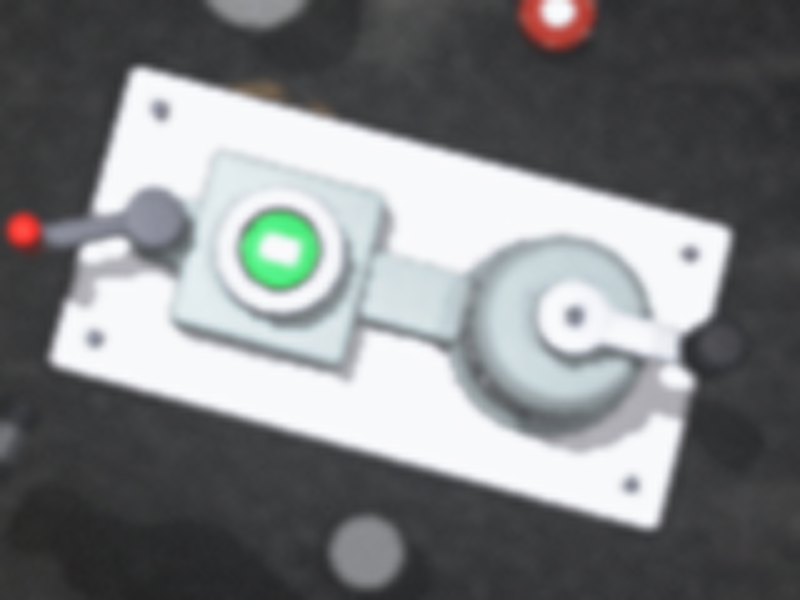

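Both zooms confirm it. The lever is over at its end, about 99°, with the peg at (25,231) in the top zoom. The crank handle is at (716,347), unmoved since release. The loupe, beaker and sample are at their original pixels, and nothing is touching the robot. I'll hand it in.

```bash
python3 - <<'E'
from h import *
T=manip.calibration("top")
z=lambda p:((p[0]+.5)/5-.5+235,(p[1]+.5)/5-.5+142)
d=onz(T,*z((716,347)),.118)-onz(T,*z((574,316)),.099);print(np.degrees(np.arctan2(d[1],d[0]))%360,np.hypot(*d[:2]))
print(manip.sign_off())
E
```

```text
253.50338637988807 0.05138425955136677
the job is handed in; nothing more can be done
None
```

I wound the crank back to its stop, turned it clockwise two full turns, let go, swung the clamp lever to its end and handed the job in. It took about 28 s of the 72 s. The sign-off gives no verdict, so the checks below are my own.

- **Finding the stop:** winding back anticlockwise, the handle force rose from about 1.6 N to 7–8 N, well under the 15 N limit. I then eased off in steps and took the angle where the force reached zero, 253.6°, as the stop.
- **Two turns:** I counted the turns from the measured hand position. Just before release, the force pointed to a resting angle of 253.4°. Pictures after release gave 253.5–254.0°, and the top camera gave 253.5°. The crank is therefore within about 1° of exactly two turns, with almost no tension left in the spring.
- **Clamp lever:** it swung to 99.6°, where I expected about 100°. There the force climbed to about 11 N with hardly any further movement. Pictures after release gave about 99°.
- **Surroundings:** the loupe, beaker and red sample are at the same pixels as at the start. The gripper was clear of everything at hand-in.

**Checks that disagreed slightly:**
- The spring measured about 0.87 N per degree instead of 1.
- One rough picture reading taken against the stop put the stop 1–2° lower than the force reading. I trusted the force reading.
- While winding, the hand pressed sideways on the handle with up to about 6 N, because my circle ran slightly small.

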